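# Close up the sample store with the hook pole

### The arm

A 6-joint arm with a two-finger parallel gripper is mounted at the origin on a cart in front of the work surface, level with it; the furniture and walls round the work are solid. World frame = base frame: x ahead of the robot, y to its left, z up, the work surface at z = 0. Lengths are in mm, angles in rad, forces in N, time in s.
With the tool pointing down it reaches from about 300 to 775 mm from the base axis. Payload 14.6 kg.
Tool frame: the origin (TCP) lies between the finger pads; the fingertips stand 22 mm ahead of it and the grasp point (between the pads) lies 3 mm ahead of it (manip.tcp_to_tips is the distance from the TCP to the fingertips, in mm); y points along the fingers, z is the direction in which the jaws open and shut, and the axes are right-handed (so a half turn about y gives the same grasp; the last joint's range is limited). The gripper opens to 94 mm and grips with 3 to 60 N. Pads are 16 mm wide; open, the fingers measure 119 mm over their backs; the gripper's body (75 mm by 177 mm) begins 78 mm behind the grasp point.
Start: joints at [1.267, 0.3, 1.521, -0, 1.321, -0.067], TCP at [129.024, 534.642, 227.446] pointing down, gripper open.
Joint ranges: [-3.03, 3.03], [-0.79, 2.21], [0.23, 2.52], [-1.04, 4.18], [0, 3.07], [-2.55, 2.55]. Speed limits (rad/s): [2.22, 2.22, 2.57, 3.14, 3.14, 3.14].

### API

Orientations are given as [roll, pitch, yaw] about the fixed x, y, z axes, in that order (R = Rz(yaw) Ry(pitch) Rx(roll)).
In Python, from cell import manip gives the robot as it stands.
- The arm moves only by the shell command python3 -m jog 'ROWS' [OPENING] [FORCE]. ROWS is JSON, one flat list of numbers, 6 for each row, row after row: the shift along the tool's x, y, z in mm, then the turn, a rotation vector about the tool's x, y, z in degrees. A call has 1 to 10 rows; each row is the pose to reach, as a shift and turn from the pose commanded when the call began, along the tool's axes at that moment; what a row does not reach only later rows make up. A row lasts 1/12 s, in which the tool goes at most 41.7 mm and 7.16 degrees, less where a joint would pass 70% of its speed; a pose out of reach is approached as far as the arm can. A call with a gripper value outside its range is refused whole. OPENING is the finger opening in mm, from 0 to 94, set as the call begins (- or left out, the last holds). The fingers move at their own pace and stop on an object; FORCE is the grip in N (left out, the last holds). Time passes only in rows, so rows that repeat a pose let the fingers close. It gives the time, the measured TCP pose, the force and the opening at its end, in the units of the state.
- manip.read_state(): the state, without advancing time (a new reading comes with each control period).
- manip.camera(name): name is "scene" or "top" or "wrist"; returns a dict with "img" (420x560x3 uint8, red, green, blue), "intrinsics" (3x3 intrinsics, pixels), "origin" and "orientation" of the camera in the world. Camera axes: x right, y down, z forward; pixel columns grow to the right and rows downward; lengths in mm; the calibration is good to about 2 mm. A picture is of the moment at which its call begins. There is no depth.
- manip.sign_off(): hands the job in, once; it reports no verdict.
Trained networks look in a picture, given as the dict that the camera call returned (one of the last four; its "shot" number tells which), for a name from the list of things; names that differ only in an ending like _2 or _b are one class to them, and where a whole thing is asked for, a point or a joint stands for the part that bears it (a point fixed in the world has none). Each returns a list of dicts, best first, with "score" (0 to 1); they miss things now and then, are a little off and sometimes report something else, mostly with a low value. They report only what shows in the picture. A call takes as long as a camera call. They do not tell look-alikes from the thing itself.
- manip.masks_of(thing, picture): "pixels" (420x560 bool, what is visible of it) and "xy" ([column, row] in pixels, amid what is visible of it).
- manip.tip_of(thing, picture): "xy" ([column, row] in pixels: a listed point, or the origin of a listed thing).
The state is a dict: "clock": time; "joints": joint angles; "qd": joint speeds; "effort": joint torques, N m; "eef_pos": TCP position; "eef_rot": TCP orientation; "wrist_force": force on the tool from outside, world axes, zero at the start; "moment": the same for the moment, N m; "finger_gap": finger opening in mm.
Only numpy, scipy, OpenCV 4.12 (cv2) and the standard library are available. Lean on these libraries where they do the work, as an engineer would, in place of code of your own. Each camera call takes 0.05 s, during which the arm holds its last target.

### The job

Press the lid of every sample jar on the bench fully home and stand all the jars upright inside the sample store. Then take the hook pole, hook it into the eye of the raised hatch and swing the hatch down shut with it - move the hatch only with the pole, not with the hand - and after that press the sprung locking lever at the store's right side down until its detent holds it. Finish with the pole lying back in its rest as it lay before, and leave the other things on the bench where they are.

Things in the scene. Friction and masses are not known exactly. Their poses are not given: they have to be found in the camera images.
- station: sample store, fixed: grey plinth carrying an open-topped white chamber. Origin: centre of its underside on the bench; x points to its back, y to its left seen from the front, z up. Outside 130 (x) by 380 (y) mm; chamber inside 110 by 360 mm, centred over the origin, floor 45 mm and rim 130 mm above the bench, walls 10 mm. The hatch is hinged along the back rim; a lever housing stands on the right flank (y = -230 mm). Wide enough for three jars in a row along y, 100 mm apart.
- hatch (a joint): angle of the hatch in rad: 0 = shut, lying level on the rim; 1.57 = standing upright; 2.0 = end stop, leaning back. It starts open at about 1.75 to 1.95. Its hinge line runs along the station's y through station x = +67 mm, z = 135 mm. A stiff friction hinge: the hatch stays wherever it is left; moving it takes about 2 to 4 N at the eye.
- hatch_hinge (a point): the hatch: flat aluminium panel 130 x 376 x 8 mm with a steel eye on the middle of its free edge. This point is on the hinge line, midway; its -x axis runs along the panel towards the free edge, y along the hinge. Moved with the hook pole only, never by hand.
- eye (a point): centre of the steel eye, 158 mm from the hinge line along the panel's -x axis (24 to 28 mm beyond the panel's edge). A ring of 7 mm wire, clear opening 28 mm across, whose hole axis is along y (parallel to the hinge), so that a prong pushed in sideways stays free to turn as the hatch swings. Shut, it stands just in front of the store's front wall at 135 mm height, with the panel level.
- pole_grip (a point): middle of the hook pole's wooden handle, half-way up. Handle 120 long (x) x 20 wide (y) x 24 mm high (z). From the handle's +x end runs a 9 mm steel rod, and at 165 mm from this point a 9 mm prong 45 mm long turns off square towards the pole's +y (in the plane of x and y). Pole 0.14 kg, balances near the handle's front half. It lies level in its rest.
- hook (a point): point on the prong of the hook pole, 25 mm out from the rod's centre line: at (165, 25, 0) mm from the middle of the handle in the pole's axes. About 20 mm of prong lie beyond it.
- pole_rest: fixed rest for the pole: dark steel base 130 x 75 mm with two saddles at x = -43 and +43 mm (each 10 mm thick along x), saddle floors 38 mm above the bench between uprights 36 mm apart and 18 mm high. Origin: centre of its underside; x along the pole lying in it (rod towards +x). The handle's middle lies over the origin at 50 mm height; between the saddles there are 76 mm free for fingers, with the base plate's top at 8 mm.
- lever (a joint): angle of the locking lever in rad: 0 = raised (about 24 degrees up), 0.42 = level, fully down. Sprung: pushes back up with about 5 N at its pad and returns to 0 if let go before about 0.3; beyond about 0.34 a detent pulls it down to 0.42 and holds it.
- lever_pad (a point): top middle of the black pad (36 x 34 mm) at the end of the lever, 100 mm from its pivot. The pivot lies at station (30, -230, 105) mm; the lever points to the station's -x and swings in the x-z plane, so the pad's top sinks from about 151 mm to 111 mm above the bench, moving about 11 mm towards the station's -x; raised, the pad's front edge stands highest, at about 158 mm.
- jar_0_mid (a point): white sample jar 50 mm across, with a grey press-on lid 52 mm across; 70 mm tall with its lid home, up to 78 mm with its lid proud; 0.18 kg. The point lies on its axis 35 mm above its underside. Only two or three of the four jars are present.
- lid_0 (a joint): how far the lid of jar_0 is pressed down, in m: 0 = standing 8 mm proud, 0.008 = fully home. It moves at about 5 N of push and stays where it is left.
- jar_1_mid (a point): another such jar, like jar_0; point on its axis 35 mm above its underside.
- lid_1 (a joint): how far the lid of jar_1 is pressed down, in m: 0 = standing 8 mm proud, 0.008 = fully home. It moves at about 5 N of push and stays where it is left.
- jar_2_mid (a point): another such jar, like jar_0; point on its axis 35 mm above its underside.
- lid_2 (a joint): how far the lid of jar_2 is pressed down, in m: 0 = standing 8 mm proud, 0.008 = fully home. It moves at about 5 N of push and stays where it is left.
- jar_3_mid (a point): another such jar, like jar_0; point on its axis 35 mm above its underside.
- lid_3 (a joint): how far the lid of jar_3 is pressed down, in m: 0 = standing 8 mm proud, 0.008 = fully home. It moves at about 5 N of push and stays where it is left.
- timer: white bench timer, 58x58x20 mm, a bystander; origin at the centre of its underside.
- tape_roll: roll of tape lying flat, 77 mm across, 19 mm high, a bystander; origin at the centre of its underside.
- bottle_amber: amber glass bottle with black cap, 58 mm across, 115 mm tall, a bystander; origin at the centre of its underside.
- calculator: dark pocket calculator, 130x72x14 mm, a bystander; origin at the centre of its underside.
There are look-alikes about, which are no part of the job. What is shaped like the part that bears jar_2_mid but green is not meant.

How it is judged (in metres and radians):
On the way, in this order (a step that is already met when the one before it is completed fails the run):
1. every jar present stands upright in the store's chamber with its lid home (x of jar_0_mid in the frame of station between -0.05 and 0.05 m and y of jar_0_mid in the frame of station between -0.175 and 0.175 m and z of jar_0_mid in the frame of station between 0.07 and 0.09 m and angle between each of jar_0_mid, jar_1_mid, jar_2_mid, jar_3_mid's own z axis and vertical below 0.15 rad and value of joint each of lid_0, lid_1, lid_2, lid_3 above 0.006 m and x of jar_1_mid in the frame of station between -0.05 and 0.05 m and y of jar_1_mid in the frame of station between -0.175 and 0.175 m and z of jar_1_mid in the frame of station between 0.07 and 0.09 m and x of jar_2_mid in the frame of station between -0.05 and 0.05 m and y of jar_2_mid in the frame of station between -0.175 and 0.175 m and z of jar_2_mid in the frame of station between 0.07 and 0.09 m and x of jar_3_mid in the frame of station between -0.05 and 0.05 m and y of jar_3_mid in the frame of station between -0.175 and 0.175 m and z of jar_3_mid in the frame of station between 0.07 and 0.09 m), for 0.2 s.
2. the pole's prong is through the eye of the raised hatch (x of hook in the frame of eye between -0.017 and 0.017 m and z of hook in the frame of eye between -0.017 and 0.017 m and y of hook in the frame of eye between -0.022 and 0.022 m and value of joint hatch above 1.3 rad), for 0.1 s.
3. the hatch is shut, drawn down with the prong in its eye (x of hook in the frame of eye between -0.017 and 0.017 m and z of hook in the frame of eye between -0.017 and 0.017 m and y of hook in the frame of eye between -0.022 and 0.022 m and value of joint hatch below 0.06 rad), for 0.1 s.
4. the lever is down in its detent (value of joint lever above 0.38 rad), for 0.3 s.
At the end, for the whole second after the job is handed in: Jars present: upright (0.15 rad) on the chamber floor, lids at least 6 of 8 mm down. Hatch within 0.06 rad of shut; lever beyond 0.38 rad in its detent; pole level in its rest the way round it lay, its middle within 40 mm along and 20 mm across of the rest's middle (all of step 1 and value of joint hatch below 0.06 rad and value of joint lever above 0.38 rad and x of pole_grip in the frame of pole_rest between -0.04 and 0.04 m and y of pole_grip in the frame of pole_rest between -0.02 and 0.02 m and z of pole_grip in the frame of pole_rest between 0.04 and 0.06 m and x of hook in the frame of pole_rest above 0.1 m and angle between pole_grip's own z axis and vertical below 0.15 rad and angle between the x axis of pole_grip and the x axis of pole_rest, either way round below 0.3 rad); the robot touches nothing.
It fails at once if the hand or arm pushes the hatch (contact force between any of the fingers, the arm and hatch above 3 N).
It fails at once if the timer is shifted by more than 40 mm (distance of timer from where it was at the start of the episode above 0.04 m).
It fails at once if the tape_roll is shifted by more than 40 mm (distance of tape_roll from where it was at the start of the episode above 0.04 m).
It fails at once if the bottle_amber is shifted by more than 40 mm (distance of bottle_amber from where it was at the start of the episode above 0.04 m).
It fails at once if the calculator is shifted by more than 40 mm (distance of calculator from where it was at the start of the episode above 0.04 m).
Of jar_0, jar_1, jar_2, jar_3 only 2 to 3 are there at a start; the rules pass over those that are not, and their reading is None.
At some moment in a run one of jar_0, jar_1, jar_2, jar_3 may be knocked a few centimetres aside while the robot is not near it.
It also fails if it takes over 200 s, if anything falls off the work surface, if the arm or the gripper's body presses on something with over 40 N, if the wrist force passes 120 N, or if a joint passes its speed limit or range.

## Working session

There is one attempt and no reset: what is moved stays moved. The work goes in short steps, Python scripts to look and compute and a shell command to move; the robot and the scene stay as the last step left them, time stands still between calls to the robot, and variables do not carry over. Pictures are saved under pics/ and viewed, and the job is handed in when it is done.

```bash
ls; mkdir -p pics; python3 - <<'E'
from cell import manip
import cv2
print(manip.read_state())
for n in ["scene","top","wrist"]:
    p=manip.camera(n); cv2.imwrite(f"pics/{n}0.png",p["img"][:,:,::-1]); print(n,p["intrinsics"],p["origin"],p["orientation"])
E
```

```text
pics
{'clock': 0.0, 'joints': array([ 1.26741876e+00,  3.00470509e-01,  1.52155048e+00,  6.02565340e-06,
        1.32069952e+00, -6.65897340e-02]), 'qd': array([ 8.37089717e-04,  1.73212771e-05, -8.85929337e-04,  9.07567675e-04,
       -1.12758152e-03,  1.57732213e-03]), 'effort': array([ 1.16140742e-03, -5.31801081e+01, -3.52733409e+01,  7.09695392e-02,
        2.44496902e-02, -8.05746731e-05]), 'eef_pos': array([128.94820822, 534.43855593, 226.89958358]), 'eef_rot': array([-1.57192129e+00,  8.08716207e-05, -2.36789375e-01]), 'wrist_force': array([-0.65083525, -1.0864641 ,  0.21930476]), 'moment': array([ 0.00849747, -0.06074311, -0.0032417 ]), 'finger_gap': 94.2108223565154}
scene [[410.6393328    0.         284.11150329]
 [  0.         410.6393328  210.81102498]
 [  0.           0.           1.        ]] [-235.80022045 -485.27395774  840.04224886] [-2.25272456 -0.00894676 -1.05377252]
top [[395.91977984   0.         275.72576912]
 [  0.         395.91977984 208.90779694]
 [  0.           0.           1.        ]] [ 331.67714287  -47.18878979 1298.78982249] [-2.95359008e+00 -2.28966965e-03 -1.57399017e+00]
wrist [[358.66104567   0.         280.59020171]
 [  0.         358.66104567 211.00460185]
 [  0.           0.           1.        ]] [ 53.57704374 552.82672354 383.70049569] [2.87175579e+00 1.19877539e-03 1.33320024e+00]
```

View pics/scene0.png

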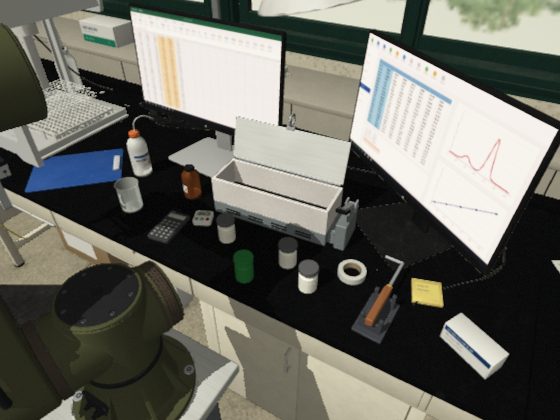

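View pics/top0.png

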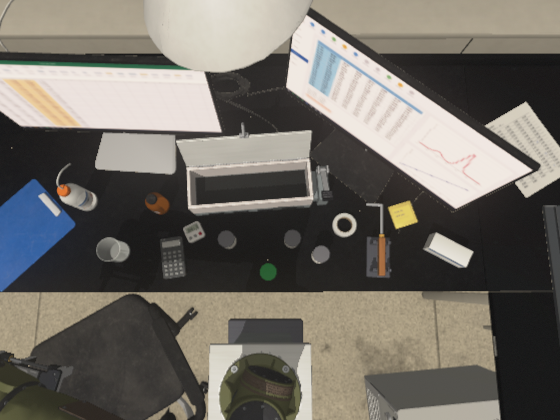

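View pics/wrist0.png

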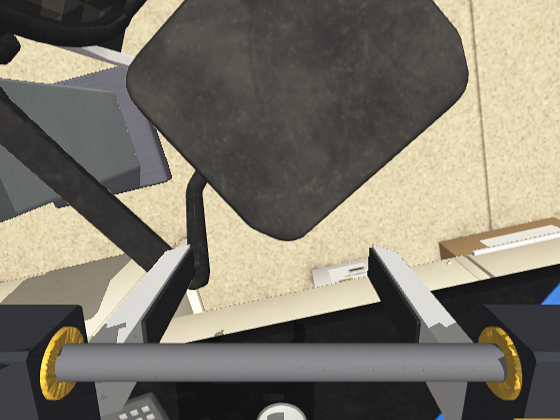

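```bash
cat > h.py <<'E'
import numpy as np, cv2
from scipy.spatial.transform import Rotation as R
from cell import manip
def rot(r): return R.from_euler('xyz',r).as_matrix()
def ray(p,uv):
    K=np.array(p["intrinsics"]); d=np.linalg.solve(K,[uv[0],uv[1],1.0]); return np.array(p["origin"]),rot(p["orientation"])@d
def atz(p,uv,z):
    o,d=ray(p,uv); return o+d*(z-o[2])/d[2]
def proj(p,X):
    c=rot(p["orientation"]).T@(np.asarray(X,float)-np.array(p["origin"])); c=np.array(p["intrinsics"])@c; return c[:2]/c[2]
def tri(obs):
    A=np.zeros((3,3));b=np.zeros(3)
    for p,uv in obs:
        o,d=ray(p,uv); d=d/np.linalg.norm(d); M=np.eye(3)-np.outer(d,d); A+=M;b+=M@o
    X=np.linalg.solve(A,b); e=[np.linalg.norm(proj(p,X)-uv) for p,uv in obs]; return X,e
def save(p,name): cv2.imwrite("pics/"+name+".png",p["img"][:,:,::-1])
def tool():
    s=manip.read_state(); return np.array(s["eef_pos"]),rot(s["eef_rot"])
E
python3 - <<'E'
from h import *
np.set_printoptions(precision=1,suppress=True)
P={n:manip.camera(n) for n in("scene","top")}
hts=dict(jar_0_mid=35,station=0,hatch_hinge=135,eye=None,pole_grip=50,hook=50,pole_rest=0,lever_pad=151,timer=0,tape_roll=0,bottle_amber=0,calculator=0)
for t,z in hts.items():
    for n,p in P.items():
        for r in manip.tip_of(t,p)[:5]:
            print(t,n,round(r["score"],2),np.array(r["xy"]), atz(p,r["xy"],z) if z is not None else "")
    a=manip.tip_of(t,P["scene"]);b=manip.tip_of(t,P["top"])
    if a and b and t!="jar_0_mid": print("   TRI",*tri([(P["scene"],a[0]["xy"]),(P["top"],b[0]["xy"])]))
E
```

```text
jar_0_mid scene 0.95 [225.1 228.7] [469.5 107.5  35. ]
jar_0_mid top 0.71 [226.7 241. ] [468.  106.3  35. ]
station scene 0.9 [275.9 214.4] [638.3  33.4   0. ]
station top 0.81 [251.  188.9] [647.7  32.2   0. ]
   TRI [647.4  35.2  -6.8] [np.float64(0.9818407824641353), np.float64(0.9382576931749533)]
hatch_hinge scene 0.72 [288.9 171.7] [696.2  20.4 135. ]
hatch_hinge top 0.68 [248.5 160.5] [704.2  32.3 135. ]
   TRI [709.6  30.8 123.4] [np.float64(0.8944618526766623), np.float64(0.9064060135862784)]
eye top 0.93 [244.4 127.3] 
pole_grip scene 0.81 [377.9 304.5] [ 417.9 -379.5   50. ]
pole_grip top 0.59 [381.7 256.3] [ 416.8 -383.2   50. ]
   TRI [ 415.9 -381.    53.4] [np.float64(0.5766318240180042), np.float64(0.4369087469868741)]
hook scene 0.6 [395.  259.7] [ 582.8 -368.7   50. ]
hook scene 0.6 [287.1 254.4] [ 455.4 -109.6   50. ]
hook top 0.63 [375.  199.8] [ 598.3 -371.2   50. ]
   TRI [ 598.8 -370.4   37.7] [np.float64(1.649408087160439), np.float64(1.3710074511703993)]
pole_rest scene 0.77 [374.9 316.6] [ 420.1 -378.9    0. ]
pole_rest top 0.9 [378.8 255.8] [ 421.9 -387.3   
[... 542 characters left out ...]
46.6 161.1] [745.3  48.    0. ]
tape_roll scene 0.96 [352.6 273.8] [ 524.2 -277.3    0. ]
tape_roll top 0.66 [339.7 226.4] [ 519.2 -262.7    0. ]
tape_roll top 0.31 [194.7 233.7] [496.3 216.6   0. ]
   TRI [ 523.6 -270.1   -4.7] [np.float64(2.735810330365878), np.float64(2.2524681057561837)]
bottle_amber scene 0.6 [190.9 194.6] [583.7 336.7   0. ]
bottle_amber top 0.95 [161.7 208.8] [580.2 329.6   0. ]
   TRI [577.9 328.7   6.8] [np.float64(0.4526031985366219), np.float64(0.45974634569920486)]
calculator scene 0.89 [168.1 229.3] [410.2 282.3   0. ]
calculator top 0.89 [173.1 257.7] [417.7 284.2   0. ]
   TRI [417.  287.5  -7.4] [np.float64(0.6202620094852158), np.float64(0.5835524384266275)]
```

```bash
python3 - <<'E'
import cv2
a=cv2.imread("pics/top0.png"); cv2.imwrite("pics/topz.png",cv2.resize(a[110:290,170:420],None,fx=3.2,fy=3.2,interpolation=cv2.INTER_CUBIC)[:576])
a=cv2.imread("pics/scene0.png"); cv2.imwrite("pics/scenez.png",cv2.resize(a[110:350,190:440],None,fx=2.5,fy=2.5,interpolation=cv2.INTER_CUBIC))
E
```

```text
(no output)
```

View pics/topz.png

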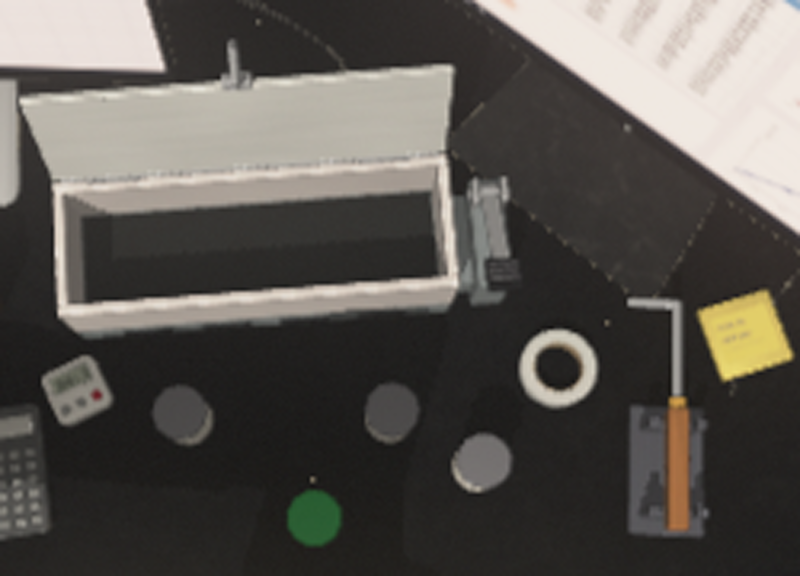

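View pics/scenez.png

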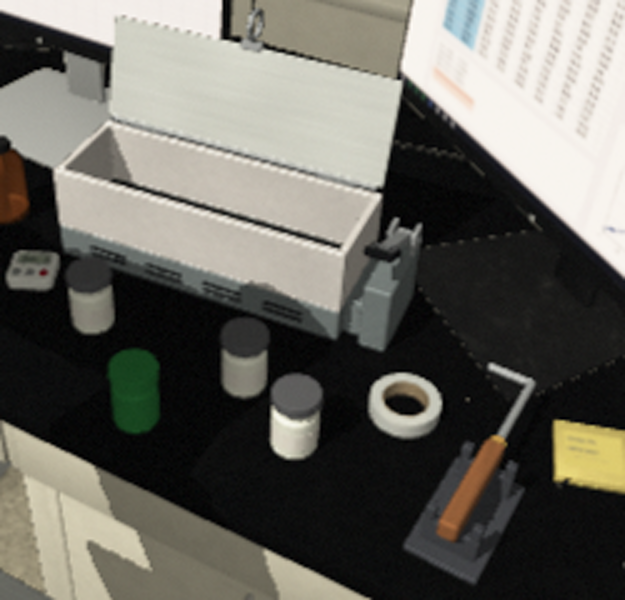

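```bash
python3 - <<'E'
from h import *
np.set_printoptions(precision=1,suppress=True)
P={n:manip.camera(n) for n in("scene","top")}
T=lambda u,v:(u/3.2+170,v/3.2+110)
S=lambda u,v:(u/2.5+190,v/2.5+110)
for n,t,s in [("A",(182,415),(90,275)),("B",(392,411),(245,337)),("C",(483,462),(297,395)),("green",(314,517),(133,367))]:
    print(n,atz(P["top"],T(*t),76)," mid top:",atz(P["scene"],S(*s),76))
print("rim");
for t in [(53,183),(447,157),(457,283),(62,308)]: print(atz(P["top"],T(*t),130))
print("rim scene FL BL FR");
for t in [(57,172),(113,125),(380,190),(345,257)]: print(atz(P["scene"],S(*t),130))
print("pad",atz(P["top"],T(503,272),150),atz(P["scene"],S(382,248),150))
print("handle",atz(P["top"],T(677,405),62),atz(P["top"],T(677,528),62),"scene",atz(P["scene"],S(497,442),62),atz(P["scene"],S(449,527),62))
print("rod corner/tip",atz(P["top"],T(677,302),50),atz(P["top"],T(630,301),50),atz(P["scene"],S(530,383),50),atz(P["scene"],S(491,368),50))
print("eye",tri([(P["top"],T(234,62)),(P["scene"],S(255,22))]))
print("panel corners");
for t,s in [((22,100),(118,17)),((453,67),(402,80))]: print(tri([(P["top"],T(*t)),(P["scene"],S(*s))]))
for n,p in P.items():
  for r in manip.masks_of("jar_0_mid",p): print(n,r["score"],r["xy"],r["pixels"].sum())
E
```

```text
A [467.7 100.9  76. ]  mid top: [465.4  97.3  76. ]
B [ 471.  -102.4   76. ]  mid top: [ 465.4 -106.4   76. ]
C [ 421.5 -189.4   76. ]  mid top: [ 418.2 -192.9   76. ]
green [369.7 -26.9  76. ]  mid top: [368.  -27.9  76. ]
rim
[684.9 222.3 130. ]
[ 710.  -155.7  130. ]
[ 585.9 -162.7  130. ]
[562.9 209.1 130. ]
rim scene FL BL FR
[552.5 204.  130. ]
[674.4 206.7 130. ]
[ 715.9 -149.2  130. ]
[ 580.6 -166.3  130. ]
pad [ 591.9 -203.7  150. ] [ 591.5 -203.2  150. ]
handle [ 477.7 -382.8   62. ] [ 358.6 -376.5   62. ] scene [ 473. -386.   62.] [ 354.7 -380.3   62. ]
rod corner/tip [ 583.2 -391.6   50. ] [ 584.3 -344.4   50. ] [ 579.6 -388.8   50. ] [ 580.2 -345.7   50. ]
eye (array([742.1,  37.7, 289. ]), [np.float64(0.23671074580981297), np.float64(0.2172031451533364)])
panel corners
(array([721.1, 222.1, 258. ]), [np.float64(0.17438460905073072), np.float64(0.1541786294911345)])
(array([ 747.6, -149.3,  262.9]), [np.float64(0.32657984214981006), np.float64(0.3214104010830376)])
scene 0.67 [226.3, 228.4] 479
scene 0.36 [374.2, 318.9] 1232
scene 0.2 [353.9, 275.9] 505
top 0.57 [226.4, 240.6] 241
top 0.34 [329.9, 188.1] 259
```

```bash
cat >> h.py <<'E'
def to(x,y,z,yaw=None,pitch=0.0):
    s=manip.read_state(); p=np.array(s["eef_pos"]); M=rot(s["eef_rot"])
    d=M.T@(np.array([x,y,z])-p)
    out=[np.round(d,1)]
    if yaw is not None:
        W=R.from_euler('xyz',[-np.pi/2,pitch,yaw]).as_matrix()
        out.append(np.round(np.degrees(R.from_matrix(M.T@W).as_rotvec()),1))
    return out
E
python3 -c "
from h import *
print(to(468,103,150,0.0))"
python3 -m jog --help 2>&1 | head -20
```

```text
[array([ 430.8,   77.5, -340.1]), array([ -0. , -13.6,   0. ])]
invalid input: not JSON, or not a number
```

```bash
python3 -m jog '[100,0,-80,0,-13.6,0,200,0,-160,0,-13.6,0,330,0,-260,0,-13.6,0,430,30,-340,0,-13.6,0,430,40,-340,0,-13.6,0,430,50,-340,0,-13.6,0,430,60,-340,0,-13.6,0,430,60,-340,0,-13.6,0,430,60,-340,0,-13.6,0,430,60,-340,0,-13.6,0]' 0 20
python3 - <<'E'
from h import *
print(to(468,103,150,0.0))
E
```

```text
clock: 3.68
eef_pos: [383.7, 209.0, 189.2]
eef_rot: [-1.57, -0.001, 0.001]
wrist_force: [-0.1, 1.3, -0.3]
finger_gap: 30.9
[array([  84.2,   39.2, -106. ]), array([-0.,  0.,  0.])]
```

```bash
python3 -m jog '[84,39,-106,0,0,0,84,39,-106,0,0,0,84,39,-106,0,0,0,84,39,-106,0,0,0,84,39,-106,0,0,0,84,39,-106,0,0,0]' 0
python3 - <<'E'
from h import *
p=manip.camera("wrist"); save(p,"w1"); t=manip.camera("top"); save(t,"t1")
for n,q in(("w",p),("t",t)):
  for r in manip.tip_of("jar_0_mid",q): print(n,r["score"],r["xy"],atz(q,r["xy"],35))
print(p["origin"],p["orientation"])
E
```

```text
clock: 4.18
eef_pos: [466.8, 104.6, 150.0]
eef_rot: [-1.571, 0.001, -0.001]
wrist_force: [-0.1, 0.2, 1.1]
finger_gap: 0.4
w 0.68 [19.9, 228.4] [ 478.28523912 -103.24594367   35.        ]
[389.36122714 104.55108705 306.76695542] [ 2.87250231e+00 -1.26065803e-04  1.56891528e+00]
```

View pics/w1.png

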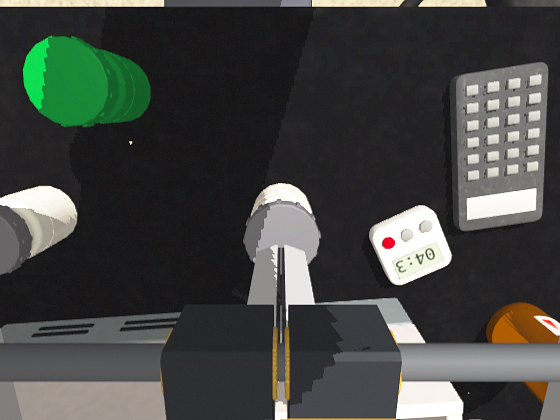

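```bash
python3 - <<'E'
from h import *
p=manip.camera("wrist")
for uv in [(282,232),(244,232),(320,232),(282,207)]: print(uv,atz(p,uv,78),atz(p,uv,70))
for X in [(467,104.5,78),(467,104.5,128),(441,104,78)]: print(proj(p,X))
E
```

```text
(282, 232) [467.1654445 106.7235618  78.       ] [469.89821167 106.76278144  70.        ]
(244, 232) [467.19689549  81.08548007  78.        ] [469.93075951  80.23057243  70.        ]
(320, 232) [467.1339914 132.3633719  78.       ] [469.86566164 133.2967791   70.        ]
(282, 207) [449.71435856 106.68201325  78.        ] [451.83851965 106.71978389  70.        ]
[278.70438547 231.76368257]
[278.26339667 261.67382286]
[277.9382263  194.13931721]
```

```bash
python3 -m jog '[0,24,1,0,0,0,0,44,1,0,0,0,0,48,1,0,0,0,0,50,1,0,0,0,0,52,1,0,0,0,0,54,1,0,0,0,0,56,1,0,0,0,0,58,1,0,0,0,0,60,1,0,0,0,0,60,1,0,0,0]' 0
```

```text
clock: 5.27
eef_pos: [467.6, 106.2, 92.3]
eef_rot: [-1.57, -0.002, 0.001]
wrist_force: [-7.4, 0.3, 15.4]
finger_gap: 0.4
```

```bash
python3 -m jog '[0,-35,0,0,0,0,0,-35,0,0,0,0,0,-35,0,0,0,0,0,-35,0,0,0,0,0,-35,0,0,0,0,0,-35,0,0,0,0,0,-35,0,0,0,0,0,-35,0,0,0,0,0,-35,0,0,0,0,0,-35,0,0,0,0]' 90
python3 -m jog '[0,0,0,0,0,0,0,0,0,0,0,0,0,0,0,0,0,0,0,0,0,0,0,0]'
python3 - <<'E'
from h import *
p=manip.camera("wrist"); save(p,"w2")
print(to(468,106.5,36,0.0))
E
```

```text
clock: 6.1
eef_pos: [466.9, 105.8, 125.0]
eef_rot: [-1.571, 0.0, 0.001]
wrist_force: [0.1, 0.3, 0.4]
finger_gap: 63.5
clock: 6.43
eef_pos: [466.9, 105.8, 125.2]
eef_rot: [-1.571, -0.0, 0.001]
wrist_force: [0.3, 0.1, 0.0]
finger_gap: 88.8
[array([ 1.1, 89.2,  0.7]), array([ 0.,  0., -0.])]
```

View pics/w2.png

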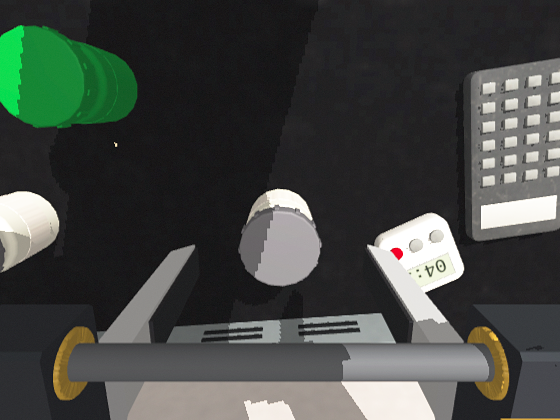

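```bash
python3 -m jog '[1,40,1,0,0,0,1,75,1,0,0,0,1,88,1,0,0,0,1,88,1,0,0,0,1,88,1,0,0,0]' 80
python3 -m jog '[0,0,0,0,0,0,0,0,0,0,0,0,0,0,0,0,0,0,0,0,0,0,0,0,0,0,0,0,0,0,0,0,0,0,0,0,0,0,0,0,0,0]' 44 25
python3 - <<'E'
from h import *
print(manip.read_state()["eef_pos"])
st=np.array([635.,28.]);yw=0.066
c,s=np.cos(yw),np.sin(yw)
for y in (100,0,-100):
    w=st+np.array([c*-5-s*y, s*-5+c*y]); print(y,w,to(w[0],w[1],200,yw))
E
```

```text
clock: 6.9
eef_pos: [467.9, 106.8, 37.3]
eef_rot: [-1.571, 0.001, 0.001]
wrist_force: [0.4, 1.0, 0.3]
finger_gap: 79.9
clock: 7.48
eef_pos: [468.3, 106.8, 37.7]
eef_rot: [-1.571, -0.001, 0.001]
wrist_force: [-0.6, -1.5, 6.2]
finger_gap: 51.5
[468.29668825 106.76873727  37.65949673]
100 [623.4156766  127.45251858] [array([ 155.3, -162.2,   20.6]), array([ 0. , -3.8,  0.1])]
0 [630.01088605  27.67023953] [array([ 161.8, -162.2,  -79.2]), array([ 0. , -3.8,  0.1])]
-100 [636.60609549 -72.11203952] [array([ 168.4, -162.2, -179. ]), array([ 0. , -3.8,  0.1])]
```

```bash
python3 -m jog '[0,-40,0,0,0,0,0,-80,0,0,0,0,0,-120,0,0,0,0,10,-160,0,0,-1,0,40,-162,5,0,-2,0,80,-162,10,0,-3,0,120,-162,20,0,-3.8,0,155,-162,20,0,-3.8,0,155,-162,20,0,-3.8,0,155,-162,20,0,-3.8,0]' 44 25
python3 - <<'E'
from h import *
p=manip.camera("wrist"); save(p,"w3");p=manip.camera("scene"); save(p,"s3");p=manip.camera("top"); save(p,"t3")
E
```

```text
clock: 8.32
eef_pos: [623.3, 126.8, 197.1]
eef_rot: [-1.571, 0.003, 0.067]
wrist_force: [-0.3, -0.2, -1.3]
finger_gap: 51.6
```

View pics/w3.png

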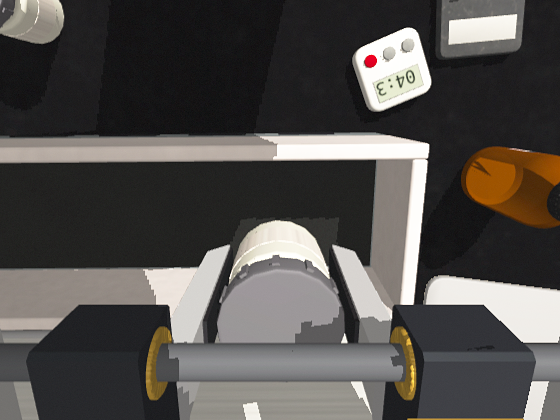

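View pics/s3.png

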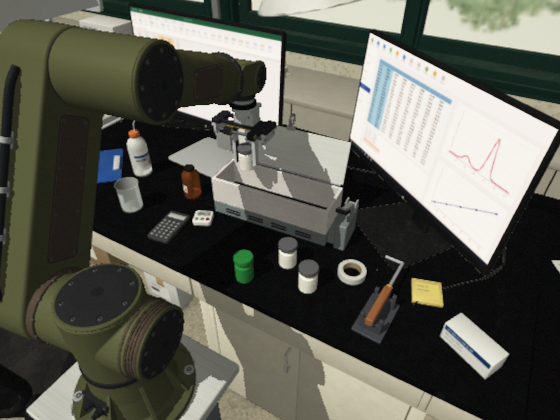

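View pics/t3.png

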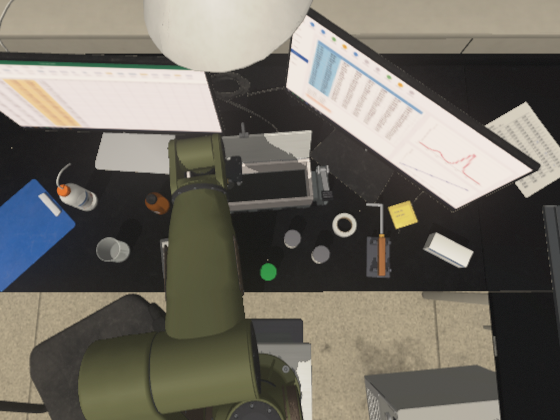

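```bash
python3 - <<'E'
from h import *
np.set_printoptions(precision=1,suppress=True)
p=manip.camera("wrist")
for uv in [(428,145),(375,134),(281,160),(5,163),(100,137),(424,165),(411,305)]: print(uv,atz(p,uv,130))
E
```

```text
(428, 145) [558.4 214.6 130. ]
(375, 134) [554.  180.7 130. ]
(281, 160) [573.8 123.9 130. ]
(5, 163) [587.2 -49.6 130. ]
(100, 137) [567.   11.2 130. ]
(424, 165) [571.  214.2 130. ]
(411, 305) [669.6 222.1 130. ]
```

```bash
python3 -m jog '[0,40,0,0,0,0,0,80,0,0,0,0,0,105,0,0,0,0,0,109,0,0,0,0,0,112,0,0,0,0,0,113,0,0,0,0,0,113.5,0,0,0,0,0,113.5,0,0,0,0]'
python3 -c "
from h import *
print(manip.read_state()['eef_pos'])"
```

```text
clock: 9.18
eef_pos: [623.6, 127.0, 87.7]
eef_rot: [-1.571, -0.003, 0.067]
wrist_force: [-0.2, -1.2, -1.7]
finger_gap: 51.6
[623.63454012 127.04645201  87.66824839]
```

```bash
python3 -m jog '[0,2,0,0,0,0,0,3,0,0,0,0,0,3.5,0,0,0,0,0,3.5,0,0,0,0]'
python3 -m jog '[0,0,0,0,0,0,0,0,0,0,0,0,0,0,0,0,0,0]' 66
python3 -m jog '[0,-40,0,0,0,0,0,-80,0,0,0,0,0,-110,0,0,0,0,0,-110,0,0,0,0,0,-110,0,0,0,0]' 66
python3 - <<'E'
from h import *
p=manip.camera("wrist"); save(p,"w4");p=manip.camera("scene"); save(p,"s4");
for r in manip.tip_of("jar_0_mid",p): print(r["score"],r["xy"],atz(p,r["xy"],35),atz(p,r["xy"],80))
E
```

```text
clock: 9.52
eef_pos: [623.3, 126.9, 82.7]
eef_rot: [-1.571, -0.001, 0.067]
wrist_force: [0.3, -1.1, 1.9]
finger_gap: 51.5
clock: 9.77
eef_pos: [622.9, 127.0, 82.2]
eef_rot: [-1.571, 0.0, 0.067]
wrist_force: [0.7, 0.8, -0.5]
finger_gap: 65.2
clock: 10.18
eef_pos: [623.4, 127.0, 193.7]
eef_rot: [-1.571, -0.003, 0.067]
wrist_force: [-0.2, -0.8, -0.9]
finger_gap: 66.1
0.63 [248.0, 187.3] [677.35031061 164.51117936  35.        ] [626.30730764 128.18969286  80.        ]
0.41 [169.4, 226.6] [394.34626879 255.19239767  35.        ] [359.12253729 213.80204078  80.        ]
```

View pics/w4.png

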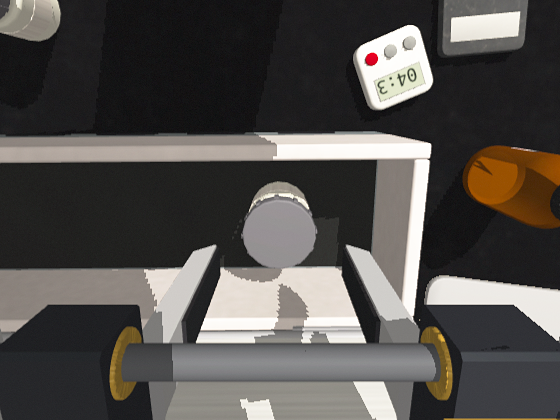

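View pics/s4.png

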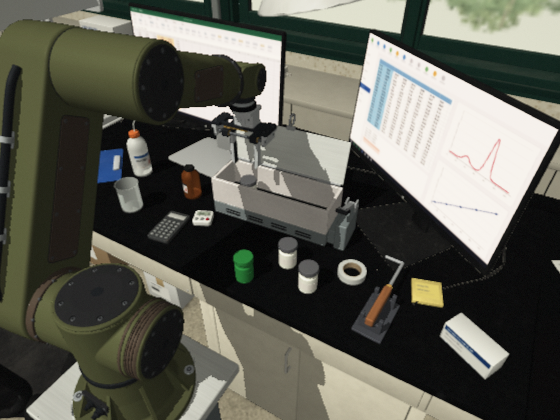

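```bash
python3 -c "
from h import *
print(to(470,-103,150,0.0))"
```

```text
[array([-167.3,   40.9, -219.1]), array([ 0. ,  3.8, -0.2])]
```

```bash
python3 -m jog '[-35,-5,-30,0,3.8,0,-70,-5,-60,0,3.8,0,-167,-5,-219,0,3.8,0,-167,-5,-219,0,3.8,0,-167,40,-219,0,3.8,0,-167,40,-219,0,3.8,0,-167,40,-219,0,3.8,0,-167,40,-219,0,3.8,0,-167,40,-219,0,3.8,0,-167,40,-219,0,3.8,0]' 0
python3 - <<'E'
from h import *
p=manip.camera("wrist"); save(p,"w5")
print(manip.read_state()["eef_pos"])
E
```

```text
clock: 11.17
eef_pos: [471.1, -102.4, 151.9]
eef_rot: [-1.57, 0.001, 0.0]
wrist_force: [-0.2, 0.2, -0.3]
finger_gap: 2.8
[ 471.3674509  -102.09070601  152.09034479]
```

View pics/w5.png

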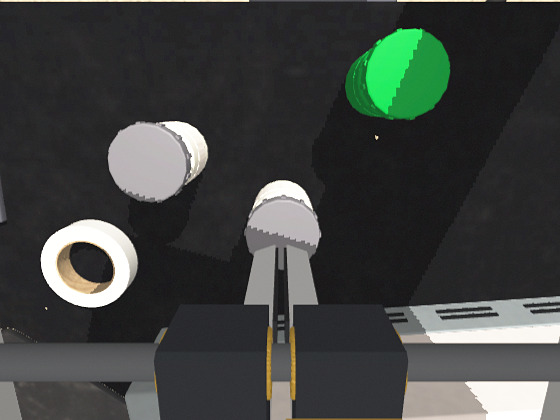

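```bash
python3 - <<'E'
from h import *
p=manip.camera("wrist")
for uv in [(283.5,232),(150,161)]: print(uv,atz(p,uv,78))
E
python3 -m jog '[0,26,2,0,0,0,0,46,2,0,0,0,0,50,2,0,0,0,0,52,2,0,0,0,0,54,2,0,0,0,0,56,2,0,0,0,0,58,2,0,0,0,0,60,2,0,0,0,0,62,2,0,0,0,0,62,2,0,0,0]' 0
python3 -m jog '[0,-40,0,0,0,0,0,-40,0,0,0,0,0,-40,0,0,0,0,0,-40,0,0,0,0,0,-40,0,0,0,0,0,-40,0,0,0,0,0,-40,0,0,0,0,0,-40,0,0,0,0,0,-40,0,0,0,0,0,-40,0,0,0,0]' 80
python3 -m jog '[0,0,0,0,0,0,0,0,0,0,0,0,0,0,0,0,0,0]'
python3 - <<'E'
from h import *
p=manip.camera("wrist"); save(p,"w6")
E
```

```text
(283.5, 232) [ 472.38454649 -100.19092066   78.        ]
(150, 161) [ 424.27172951 -186.14740326   78.        ]
clock: 12.1
eef_pos: [471.9, -100.8, 92.1]
eef_rot: [-1.571, -0.003, 0.001]
wrist_force: [-3.2, 3.9, 15.7]
finger_gap: 1.0
clock: 12.93
eef_pos: [470.9, -100.8, 130.0]
eef_rot: [-1.571, 0.0, 0.001]
wrist_force: [0.7, 0.1, 0.3]
finger_gap: 63.6
clock: 13.18
eef_pos: [470.9, -100.8, 130.2]
eef_rot: [-1.571, -0.0, 0.001]
wrist_force: [-0.1, 0.7, 0.7]
finger_gap: 79.4
```

View pics/w6.png

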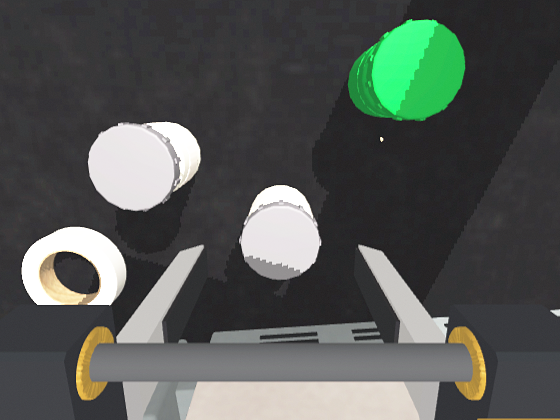

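```bash
python3 -m jog '[1,40,1,0,0,0,1,80,1,0,0,0,1,93,1,0,0,0,1,93,1,0,0,0,1,93,1,0,0,0]' 80
python3 -m jog '[0,0,0,0,0,0,0,0,0,0,0,0,0,0,0,0,0,0,0,0,0,0,0,0,0,0,0,0,0,0,0,0,0,0,0,0,0,0,0,0,0,0]' 44 25
python3 -m jog '[0,-40,0,0,0,0,0,-80,0,0,0,0,0,-120,0,0,0,0,10,-160,0,0,-1,0,40,-162,25,0,-2,0,70,-162,50,0,-3,0,100,-162,80,0,-3.8,0,158,-162,129,0,-3.8,0,158,-162,129,0,-3.8,0,158,-162,129,0,-3.8,0]'
python3 -m jog '[0,0,0,0,0,0,0,0,0,0,0,0]'
python3 - <<'E'
from h import *
print(to(630,29.2,81,0.068))
p=manip.camera("wrist"); save(p,"w7")
E
```

```text
clock: 13.65
eef_pos: [471.9, -99.8, 37.3]
eef_rot: [-1.571, 0.001, 0.001]
wrist_force: [-0.5, 0.6, -0.3]
finger_gap: 80.2
clock: 14.23
eef_pos: [472.3, -100.0, 37.7]
eef_rot: [-1.571, -0.001, 0.001]
wrist_force: [-0.0, -2.0, 6.8]
finger_gap: 51.4
clock: 15.07
eef_pos: [632.2, 33.4, 197.4]
eef_rot: [-1.57, 0.001, 0.07]
wrist_force: [-1.0, 0.5, -1.3]
finger_gap: 51.5
clock: 15.23
eef_pos: [629.3, 29.1, 198.5]
eef_rot: [-1.571, 0.002, 0.067]
wrist_force: [0.3, -0.5, -1.9]
finger_gap: 51.7
[array([  0.9, 117.5,   0. ]), array([-0. , -0.1, -0.1])]
```

View pics/w7.png

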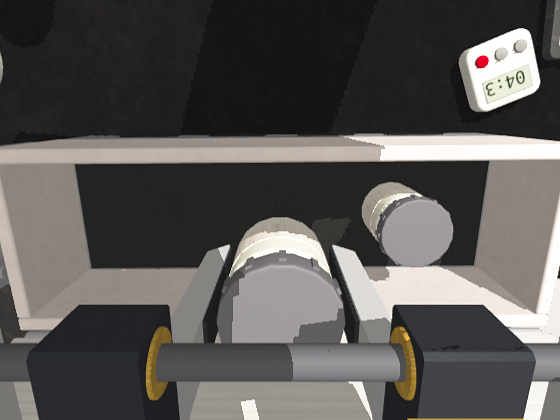

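```bash
python3 -m jog '[0,40,0,0,0,0,0,80,0,0,0,0,0,108,0,0,0,0,0,112,0,0,0,0,0,115,0,0,0,0,0,117,0,0,0,0,0,117,0,0,0,0,0,117,0,0,0,0]'
python3 -m jog '[0,0,0,0,0,0,0,0,0,0,0,0,0,0,0,0,0,0]' 66
python3 -m jog '[0,-40,0,0,0,0,0,-80,0,0,0,0,0,-117,0,0,0,0,-50,-117,-50,0,3.8,0,-100,-117,-100,0,3.8,0,-221,-117,-203,0,3.8,0,-221,-70,-203,0,3.8,0,-221,-70,-203,0,3.8,0,-221,-70,-203,0,3.8,0,-221,-70,-203,0,3.8,0]' 66
python3 -m jog '[-20,0,0,0,0,0,-20,0,0,0,0,0]' 0
python3 - <<'E'
from h import *
print(manip.read_state()["eef_pos"],manip.read_state()["eef_rot"])
p=manip.camera("wrist"); save(p,"w8");p=manip.camera("scene"); save(p,"s8")
E
```

```text
clock: 15.95
eef_pos: [630.5, 29.2, 84.0]
eef_rot: [-1.571, -0.003, 0.067]
wrist_force: [0.2, -0.5, -1.5]
finger_gap: 51.5
clock: 16.2
eef_pos: [630.1, 29.4, 82.9]
eef_rot: [-1.571, -0.001, 0.067]
wrist_force: [0.5, 0.6, -0.6]
finger_gap: 65.5
clock: 17.03
eef_pos: [431.4, -178.8, 156.0]
eef_rot: [-1.571, -0.001, 0.001]
wrist_force: [1.1, 0.0, 0.4]
finger_gap: 66.4
clock: 17.2
eef_pos: [410.0, -178.8, 155.8]
eef_rot: [-1.57, 0.001, -0.002]
wrist_force: [-0.2, -0.1, 0.5]
finger_gap: 56.1
[ 410.04110561 -178.75440559  155.77730229] [-1.57036153e+00  1.18310589e-03 -2.47636830e-03]
```

View pics/w8.png

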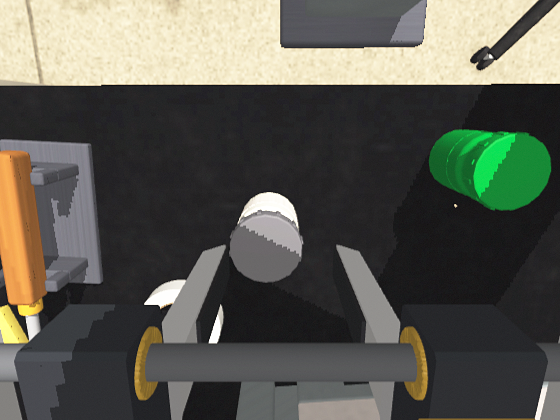

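View pics/s8.png

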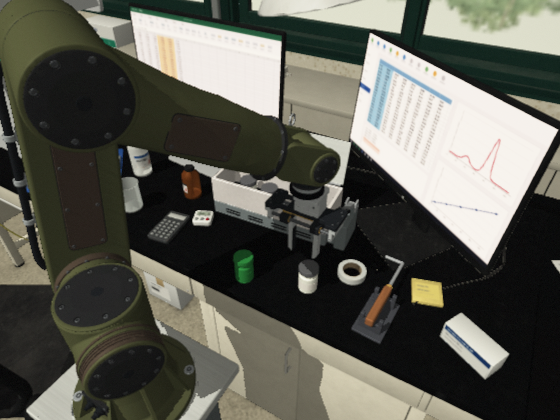

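```bash
python3 - <<'E'
from h import *
p=manip.camera("wrist")
X=atz(p,(266.5,246),78);print(X,atz(p,(266.5,246),70)); print(to(X[0],X[1],150,0))
E
```

```text
[ 426.05539307 -188.20298862   78.        ] [ 429.14339784 -188.54596333   70.        ]
[array([ 12.5,   6.7, -10.3]), array([0. , 0. , 0.1])]
```

```bash
python3 -m jog '[12.5,0,-10,0,0,0,12.5,0,-10,0,0,0,12.5,0,-10,0,0,0,12.5,10,-10,0,0,0,12.5,30,-10,0,0,0,12.5,46,-10,0,0,0]' 0
python3 -m jog '[0,4,0,0,0,0,0,7,0,0,0,0,0,10,0,0,0,0,0,13,0,0,0,0,0,16,0,0,0,0,0,18,0,0,0,0,0,19,0,0,0,0,0,19,0,0,0,0]' 0
```

```text
clock: 17.85
eef_pos: [425.1, -187.2, 108.6]
eef_rot: [-1.571, 0.0, 0.001]
wrist_force: [-0.3, 0.1, -0.0]
finger_gap: 4.1
clock: 18.52
eef_pos: [425.9, -188.0, 92.2]
eef_rot: [-1.572, -0.002, 0.001]
wrist_force: [-3.4, 2.8, 11.6]
finger_gap: 0.4
```

```bash
python3 -m jog '[0,-40,0,0,0,0,0,-40,0,0,0,0,0,-40,0,0,0,0,0,-40,0,0,0,0,0,-40,0,0,0,0,0,-40,0,0,0,0,0,-40,0,0,0,0,0,-40,0,0,0,0,0,-40,0,0,0,0,0,-40,0,0,0,0]' 80
python3 -m jog '[0,0,0,0,0,0,0,0,0,0,0,0,0,0,0,0,0,0]'
python3 - <<'E'
from h import *
p=manip.camera("wrist"); save(p,"w9"); print(to(426,-188,37,0))
E
```

```text
clock: 19.35
eef_pos: [425.3, -187.8, 130.8]
eef_rot: [-1.571, 0.0, 0.001]
wrist_force: [0.4, 0.7, 0.4]
finger_gap: 63.6
clock: 19.6
eef_pos: [425.4, -187.9, 131.0]
eef_rot: [-1.571, -0.0, 0.001]
wrist_force: [0.1, 0.4, -0.0]
finger_gap: 79.2
[array([ 0.6, 94. , -0.1]), array([-0.,  0., -0.])]
```

View pics/w9.png

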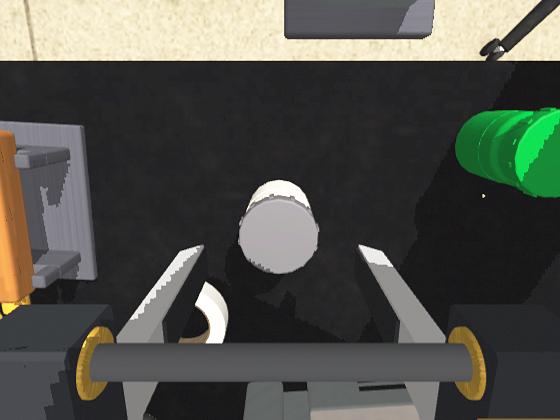

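```bash
python3 -m jog '[-1,40,0,0,0,0,-1,80,0,0,0,0,-1,94,0,0,0,0,-1,94,0,0,0,0,-1,94,0,0,0,0]' 80
python3 -m jog '[0,0,0,0,0,0,0,0,0,0,0,0,0,0,0,0,0,0,0,0,0,0,0,0,0,0,0,0,0,0,0,0,0,0,0,0,0,0,0,0,0,0]' 44 25
python3 -m jog '[0,-40,0,0,0,0,0,-80,0,0,0,0,0,-120,0,0,0,0,10,-160,0,0,-1,0,40,-162,25,0,-2,0,70,-162,50,0,-3,0,100,-162,80,0,-3.8,0,212,-162,117,0,-3.8,0,212,-162,117,0,-3.8,0,212,-162,117,0,-3.8,0]'
python3 -m jog '[0,0,0,0,0,0,0,0,0,0,0,0]'
python3 - <<'E'
from h import *
print(to(636.8,-70.6,81,0.068))
p=manip.camera("wrist"); save(p,"w10")
E
```

```text
clock: 20.07
eef_pos: [424.4, -187.9, 37.1]
eef_rot: [-1.57, 0.001, 0.001]
wrist_force: [-0.1, -0.2, 1.5]
finger_gap: 80.1
clock: 20.65
eef_pos: [424.8, -188.2, 37.5]
eef_rot: [-1.572, -0.001, 0.001]
wrist_force: [0.6, -1.4, 6.3]
finger_gap: 51.5
clock: 21.48
eef_pos: [638.1, -69.0, 198.4]
eef_rot: [-1.57, 0.001, 0.068]
wrist_force: [-0.5, -1.3, -2.0]
finger_gap: 51.4
clock: 21.65
eef_pos: [636.7, -69.9, 197.0]
eef_rot: [-1.57, 0.003, 0.068]
wrist_force: [-0.7, 0.5, -1.6]
finger_gap: 51.6
[array([  0.4, 116. ,  -0.8]), array([-0. ,  0. , -0.2])]
```

View pics/w10.png

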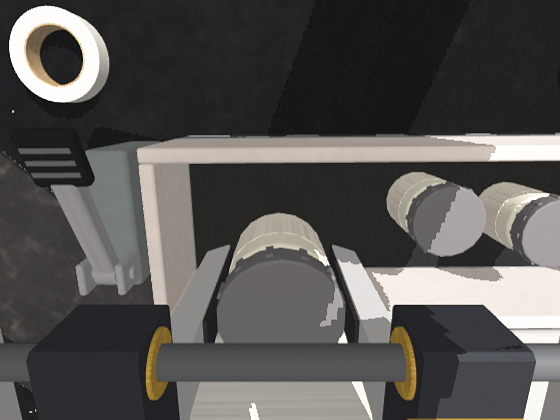

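```bash
python3 -m jog '[0,40,0,0,0,0,0,80,0,0,0,0,0,107,0,0,0,0,0,111,0,0,0,0,0,114,0,0,0,0,0,116,0,0,0,0,0,116.5,0,0,0,0,0,116.5,0,0,0,0]'
python3 -m jog '[0,0,0,0,0,0,0,0,0,0,0,0,0,0,0,0,0,0]' 66
python3 -m jog '[0,-40,0,0,0,0,0,-80,0,0,0,0,0,-117,0,0,0,0,-30,-150,0,0,0,0,-70,-180,0,0,0,0,-70,-180,0,0,0,0,-70,-180,0,0,0,0]' 66
python3 - <<'E'
from h import *
print(manip.read_state()["eef_pos"],manip.read_state()["eef_rot"])
p=manip.camera("wrist"); save(p,"w11");p=manip.camera("scene"); save(p,"s11")
E
```

```text
clock: 22.37
eef_pos: [637.0, -71.0, 84.4]
eef_rot: [-1.571, -0.003, 0.067]
wrist_force: [-0.0, 0.0, -1.9]
finger_gap: 51.4
clock: 22.62
eef_pos: [636.6, -70.8, 83.3]
eef_rot: [-1.571, -0.001, 0.067]
wrist_force: [-0.6, -0.6, 0.3]
finger_gap: 65.2
clock: 23.2
eef_pos: [565.9, -75.6, 265.7]
eef_rot: [-1.572, -0.005, 0.066]
wrist_force: [0.5, -0.4, 0.2]
finger_gap: 66.1
[565.88562014 -75.64972764 265.70463795] [-1.57210969 -0.00484846  0.06647577]
```

View pics/w11.png

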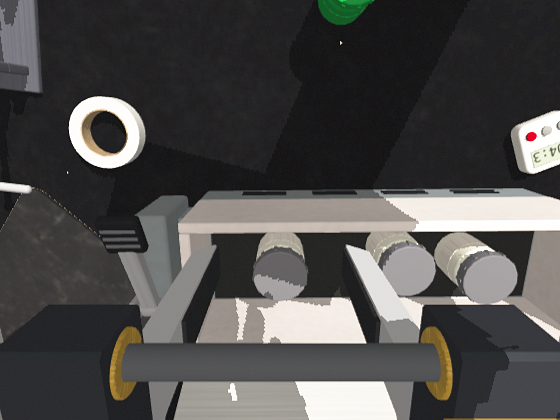

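View pics/s11.png

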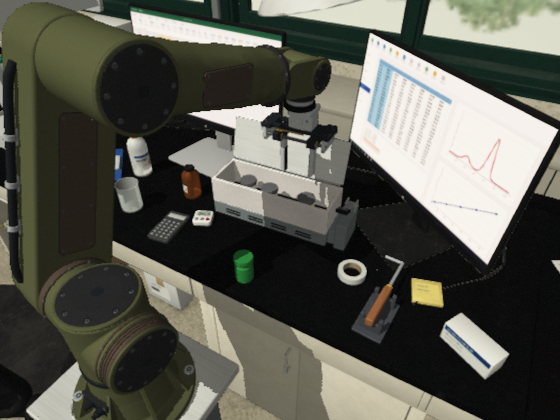

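```bash
python3 - <<'E'
from h import *
p=manip.camera("wrist")
c,s=np.cos(.068),np.sin(.068)
for uv in [(279,273),(408,266),(486,275)]:
    X=atz(p,uv,115); d=X[:2]-[635,29.5]; print(X,c*d[0]+s*d[1],-s*d[0]+c*d[1])
print(atz(p,(122,234),150), to(418,-380,150,-0.05))
E
```

```text
[632.58865943 -72.60773659 115.        ] -9.343744029136515 -101.70790963306136
[617.81111583  45.10280101 115.        ] -16.088985793187856 16.73468477546622
[622.00784538 118.52993117 115.        ] -6.91275758072617 89.70695908612596
[ 590.6898555  -199.73509655  150.        ] [array([-168.8,  111.3, -294.1]), array([-0. ,  6.7, -0.1])]
```

```bash
python3 -m jog '[-50,0,-80,0,6.7,0,-100,0,-160,0,6.7,0,-160,0,-280,0,6.7,0,-160,0,-290,0,6.7,0,-160,0,-290,0,6.7,0,-160,80,-290,0,6.7,0,-160,110,-290,0,6.7,0,-160,110,-290,0,6.7,0,-160,110,-290,0,6.7,0,-160,110,-290,0,6.7,0]' 60
python3 -m jog '[0,0,0,0,0,0,0,0,0,0,0,0]'
python3 - <<'E'
from h import *
print(manip.read_state()["eef_pos"],manip.read_state()["eef_rot"])
p=manip.camera("wrist"); save(p,"w12")
for t in ("pole_grip","hook"): 
  for r in manip.tip_of(t,p): print(t,r["score"],r["xy"],atz(p,r["xy"],50))
E
```

```text
clock: 24.18
eef_pos: [422.8, -377.5, 144.7]
eef_rot: [-1.564, 0.008, -0.053]
wrist_force: [-0.9, 0.1, -0.8]
finger_gap: 60.0
clock: 24.35
eef_pos: [426.8, -375.3, 151.8]
eef_rot: [-1.57, 0.001, -0.05]
wrist_force: [0.2, -0.3, 0.1]
finger_gap: 59.6
[ 426.80178013 -375.30266296  151.83592751] [-1.56986221e+00  8.05802871e-04 -4.99761393e-02]
pole_grip 0.95 [273.9, 208.2] [ 418.21339419 -379.84109584   50.        ]
hook 0.89 [300.3, 390.4] [ 582.77646781 -366.08209934   50.        ]
```

View pics/w12.png

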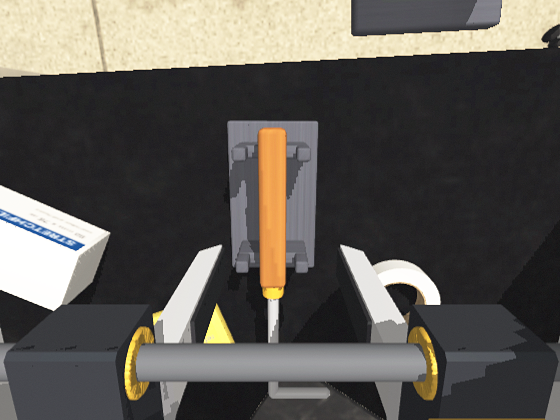

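```bash
python3 -m jog '[9.5,0,-4.5,0,0,0,9.5,40,-4.5,0,0,0,9.5,80,-4.5,0,0,0,9.5,95,-4.5,0,0,0,9.5,99,-4.5,0,0,0,9.5,99,-4.5,0,0,0,9.5,99,-4.5,0,0,0]' 60
python3 -m jog '[0,0,0,0,0,0,0,0,0,0,0,0,0,0,0,0,0,0,0,0,0,0,0,0,0,0,0,0,0,0,0,0,0,0,0,0,0,0,0,0,0,0,0,0,0,0,0,0,0,0,0,0,0,0,0,0,0,0,0,0]' 12 60
python3 - <<'E'
from h import *
p=manip.camera("wrist"); save(p,"w13")
E
```

```text
clock: 25.08
eef_pos: [436.4, -380.8, 55.3]
eef_rot: [-1.572, -0.002, -0.049]
wrist_force: [-0.1, -0.4, 0.7]
finger_gap: 59.6
clock: 25.92
eef_pos: [435.5, -380.5, 53.6]
eef_rot: [-1.571, -0.0, -0.05]
wrist_force: [-1.0, -0.6, 3.1]
finger_gap: 19.4
```

View pics/w13.png

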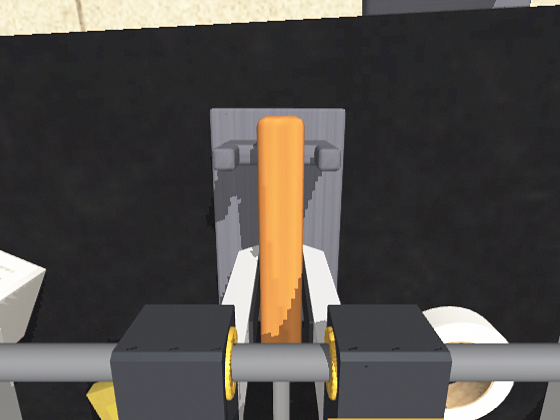

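```bash
python3 -m jog '[0,-10,0,0,0,0,0,-30,0,0,0,0,0,-60,0,0,0,0,0,-90,0,0,0,0,0,-120,0,0,0,0,0,-150,0,0,0,0,0,-180,0,0,0,0,0,-210,0,0,0,0,0,-240,0,0,0,0,0,-240,0,0,0,0]' 12 60
python3 - <<'E'
from h import *
P={n:manip.camera(n) for n in("scene","top")}
print(tri([(P["top"],(288,87)),(P["scene"],(352,88))]))
a=manip.tip_of("hook",P["scene"]);b=manip.tip_of("hook",P["top"])
print([(r["score"],r["xy"]) for r in a+b])
if a and b: print(tri([(P["scene"],a[0]["xy"]),(P["top"],b[0]["xy"])]))
save(P["scene"],"s14");save(P["top"],"t14"); print(manip.read_state()["eef_pos"],to(500,-43,293,0.067))
E
```

```text
clock: 26.8
eef_pos: [436.2, -381.0, 300.3]
eef_rot: [-1.577, -0.007, -0.05]
wrist_force: [-0.1, -1.2, -0.1]
finger_gap: 19.9
(array([825.69309651, -92.63255784, 378.12089606]), [np.float64(5.004949222216713), np.float64(4.497307387824405)])
[(0.65, [397.4, 184.7])]
[ 435.1568838  -380.04723775  292.19785835] [array([ 47.9,  -0.4, 339.9]), array([-0.1, -6.7, -0.1])]
```

View pics/s14.png

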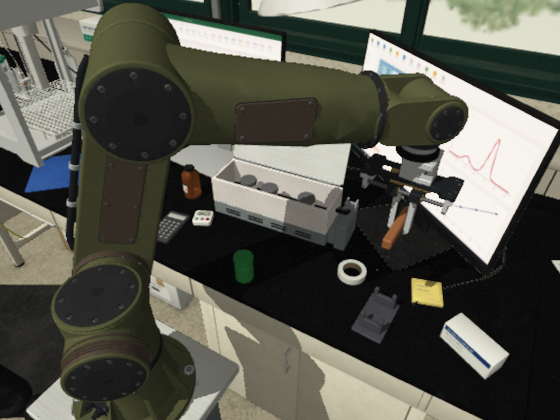

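View pics/t14.png

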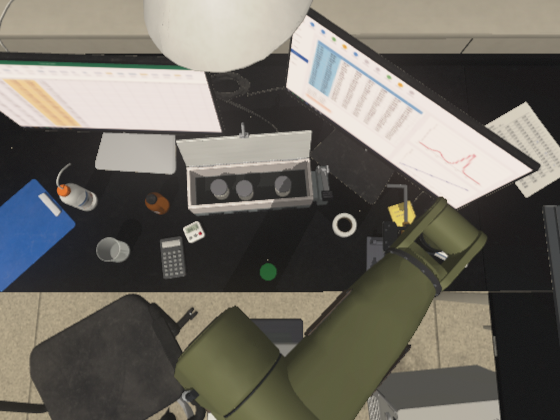

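```bash
python3 -m jog '[4,0,20,0,-0.5,0,10,0,55,0,-1.5,0,15,0,90,0,-2.5,0,20,0,125,0,-3.5,0,26,0,165,0,-4.5,0,32,0,205,0,-5.5,0,38,0,245,0,-6.7,0,44,0,285,0,-6.7,0,48,0,320,0,-6.7,0,48,0,340,0,-6.7,0]' 12 60
python3 -m jog '[0,0,0,0,0,0,0,0,0,0,0,0,0,0,0,0,0,0]'
python3 - <<'E'
from h import *
P={n:manip.camera(n) for n in("scene","top","wrist")}
for n,p in P.items():
  save(p,n+"15")
  for t in("hook","eye"): print(n,t,[(round(r["score"],2),np.round(r["xy"],1)) for r in manip.tip_of(t,p)])
print(manip.read_state()["eef_pos"],manip.read_state()["eef_rot"])
a=cv2.imread("pics/scene15.png"); cv2.imwrite("pics/scene15z.png",cv2.resize(a[70:220,180:380],None,fx=4,fy=4,interpolation=cv2.INTER_CUBIC))
a=cv2.imread("pics/top15.png"); cv2.imwrite("pics/top15z.png",cv2.resize(a[100:250,180:380],None,fx=4,fy=4,interpolation=cv2.INTER_CUBIC))
E
```

```text
clock: 27.83
eef_pos: [500.3, -40.0, 292.1]
eef_rot: [-1.57, 0.002, 0.069]
wrist_force: [0.4, -0.2, -1.8]
finger_gap: 19.7
clock: 28.08
eef_pos: [500.2, -43.7, 292.6]
eef_rot: [-1.571, 0.002, 0.067]
wrist_force: [0.4, 0.2, -1.7]
finger_gap: 19.5
scene hook [(0.59, array([291.5, 137.8]))]
scene eye []
top hook [(0.63, array([259. , 161.2]))]
top eye [(0.97, array([243.3, 127.4]))]
wrist hook []
wrist eye []
[500.40911871 -43.49665505 293.50181517] [-1.57078127e+00 -3.74611021e-05  6.64876462e-02]
```

View pics/scene15z.png

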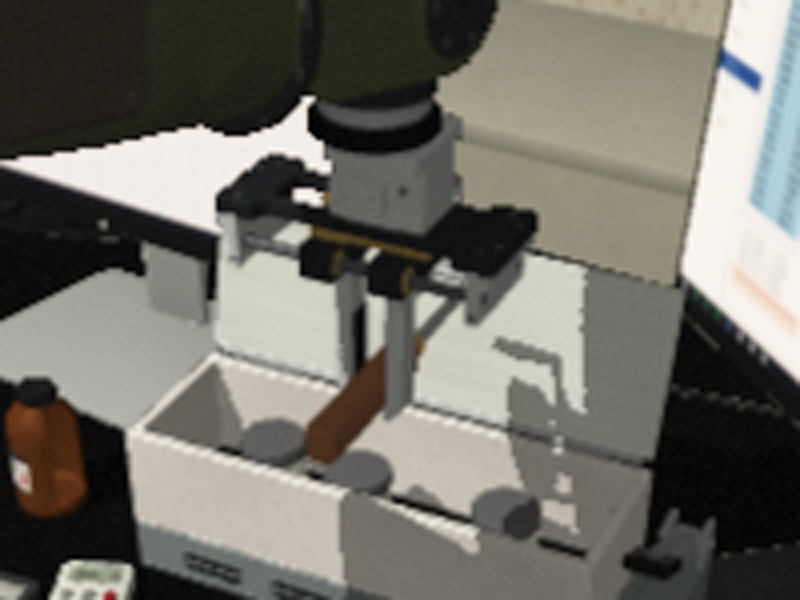

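View pics/top15z.png

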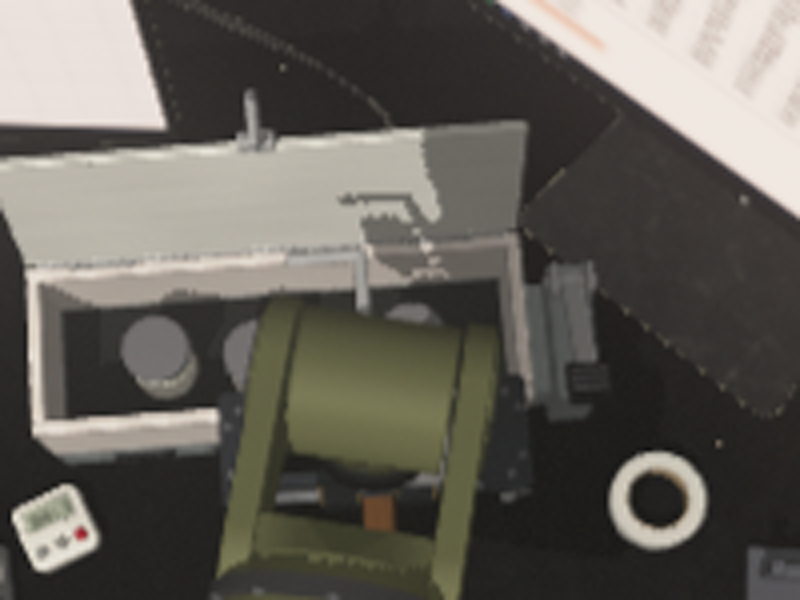

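View pics/wrist15.png

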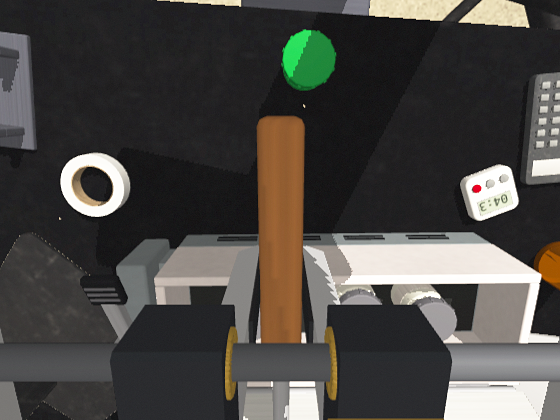

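```bash
python3 - <<'E'
import cv2,numpy as np
a=cv2.imread("pics/scene0.png")[105:145,265:315]; b=cv2.imread("pics/top15.png")[110:150,220:270]
z=lambda i:cv2.resize(i,None,fx=8,fy=8,interpolation=cv2.INTER_NEAREST)
cv2.imwrite("pics/eye.png",np.hstack([z(a),z(b)])[:,:800])
E
```

```text
(no output)
```

View pics/eye.png

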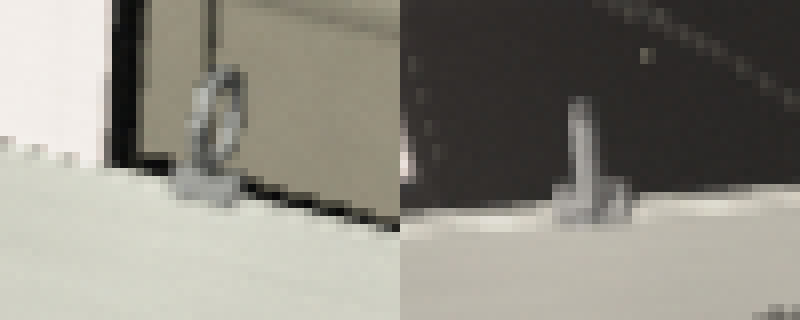

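```bash
python3 - <<'E'
from h import *
from scipy.optimize import least_squares
P={n:manip.camera(n) for n in("scene","top")}
print(tri([(P["scene"],(291.6,119.3)),(P["top"],(242.8,129.4))]))
c,s=np.cos(.068),np.sin(.068)
def eye(th,ox=635,oy=29.5):
    sx=67-158*np.cos(th); return np.array([ox+c*sx,oy+s*sx,135+158*np.sin(th)])
for th in(1.75,1.8,1.85,1.9): print(th,eye(th),proj(P["scene"],eye(th)),proj(P["top"],eye(th)))
f=lambda v:np.r_[proj(P["scene"],eye(*v))-[291.6,119.3],proj(P["top"],eye(*v))-[242.8,129.4],(v[1]-635)/4,(v[2]-29.5)/4]
r=least_squares(f,[1.8,635,29.5]);print(r.x,eye(*r.x),r.fun)
# hook estimate
s_=manip.read_state();print(s_["eef_pos"])
h=np.array(s_["eef_pos"])+rot(s_["eef_rot"])@[147,3.6,25];k=np.array(s_["eef_pos"])+rot(s_["eef_rot"])@[147,3.6,0]
t=np.array(s_["eef_pos"])+rot(s_["eef_rot"])@[147,3.6,45]
print(h,"corner",proj(P["top"],k),"hook",proj(P["top"],h),"tip",proj(P["top"],t))
E
```

```text
(array([742.75886063,  38.9978966 , 286.88822041]), [np.float64(0.31814340797790586), np.float64(0.34665777580308804)])
1.75 [729.94294499  35.96608973 290.46977961] [290.7367556  120.09775906] [243.47384257 133.58327985]
1.8 [737.6601226   36.49166815 288.86792568] [291.84089136 119.51733173] [243.35951335 131.09640609]
1.85 [745.28778145  37.01114989 286.88148207] [292.91761256 119.07507273] [243.25881109 128.70966687]
1.9 [752.80685636  37.52323653 284.51541385] [293.96424285 118.7700147 ] [243.17195826 126.43043252]
[  1.83191845 634.78850805  31.01156967] [742.32943138  38.33564478 287.64394128] [ 0.44694479 -0.17227601 -0.06683252  0.2359043  -0.05287299  0.37789242]
[500.42067214 -43.36168901 293.50214541]
[645.42772856  -8.62008306 289.9057021 ] corner [269.33774723 163.18378758] hook [259.92849487 163.81006714] tip [252.39615896 164.3114192 ]
```

```bash
python3 -m jog '[20,0.5,0,0,0,0,40,1,0,0,0,0,60,2,0,0,0,0,75,2,0,0,0,0,88,2,0,0,0,0,97,2,0,0,0,0,101,2,0,0,0,0,101,2,0,0,0,0,101,2,0,0,0,0,101,2,0,0,0,0]'
python3 - <<'E'
from h import *
P={n:manip.camera(n) for n in("scene","top")}
s_=manip.read_state();print(s_["eef_pos"],s_["eef_rot"],s_["wrist_force"])
E_=np.array([742.5,38.3,287.7])
for n,p in P.items():
  save(p,n+"16")
  for nm,v in(("corner",0),("hook",25),("tip",45)):
    X=np.array(s_["eef_pos"])+rot(s_["eef_rot"])@[146,3.6,v]; print(n,nm,X.round(1),proj(p,X).round(1))
  print(n,"eye",proj(p,E_).round(1))
a=cv2.imread("pics/scene16.png")[95:155,260:330]; b=cv2.imread("pics/top16.png")[105:165,225:290]
z=lambda i,f:cv2.resize(i,None,fx=f,fy=f,interpolation=cv2.INTER_NEAREST)
cv2.imwrite("pics/eye16a.png",z(a,8));cv2.imwrite("pics/eye16b.png",z(b,8))
E
```

```text
clock: 29.47
eef_pos: [600.8, -36.5, 291.6]
eef_rot: [-1.571, -0.0, 0.067]
wrist_force: [0.6, -0.3, -1.0]
finger_gap: 19.4
[600.87083605 -36.54488433 291.81031441] [-1.57087844e+00 -3.94748647e-04  6.68156008e-02] [-0.64795574 -1.31804814 -1.9086013 ]
scene corner [746.5 -26.8 288.3] [312.5 123.6]
scene hook [744.9  -1.9 288.3] [304.6 121.8]
scene tip [743.5  18.1 288.3] [298.3 120.4]
scene eye [292.1 119.1]
top corner [746.5 -26.8 288.3] [266.8 128. ]
top hook [744.9  -1.9 288.3] [257.6 128.6]
top tip [743.5  18.1 288.3] [250.2 129.1]
top eye [242.7 129.6]
```

View pics/eye16a.png

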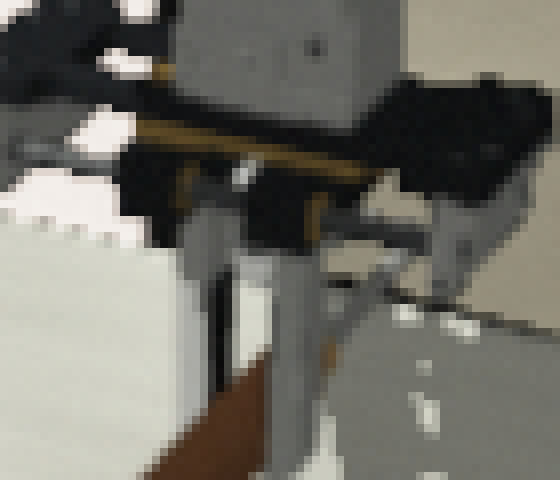

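View pics/eye16b.png

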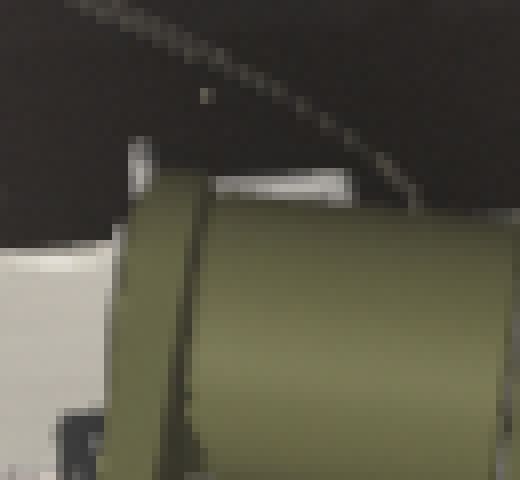

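View pics/scene16.png

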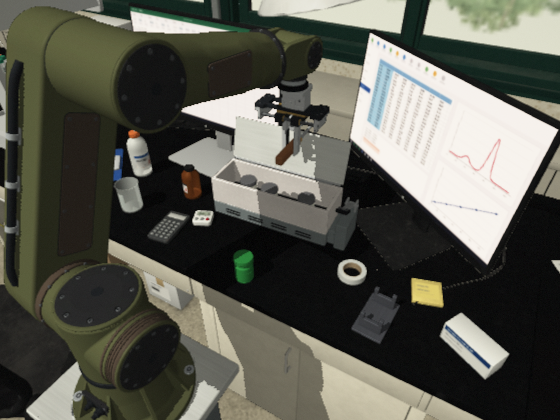

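```bash
python3 - <<'E'
from h import *
p=manip.camera("scene");s_=manip.read_state()
for x in(40,60,80,100,120,146):
    X=np.array(s_["eef_pos"])+rot(s_["eef_rot"])@[x,3.6,0]; u=proj(p,X); print(x,u.round(1),((u-[260,95]+.5)*8).round(0))
E
```

```text
40 [297.4 139.9] [303. 363.]
60 [300.4 136.6] [327. 337.]
80 [303.3 133.5] [351. 312.]
100 [306.2 130.4] [373. 287.]
120 [309.  127.4] [396. 263.]
146 [312.5 123.6] [424. 233.]
```

```bash
python3 -m jog '[0,0,6,0,0,0,0,0,12,0,0,0,0,0,18,0,0,0,0,0,24,0,0,0]'
python3 -m jog '[0,0,4,0,0,0,0,0,8,0,0,0,0,0,12,0,0,0,0,0,16,0,0,0,0,0,19,0,0,0,0,0,19,0,0,0]'
python3 - <<'E'
from h import *
P={n:manip.camera(n) for n in("scene","top")}
for n,p in P.items(): save(p,n+"17")
a=cv2.imread("pics/scene17.png")[95:155,260:330]; b=cv2.imread("pics/top17.png")[105:165,225:290]
z=lambda i,f:cv2.resize(i,None,fx=f,fy=f,interpolation=cv2.INTER_NEAREST)
cv2.imwrite("pics/eye17.png",np.hstack([z(a,5),z(b,5)]))
print(manip.read_state()["eef_pos"],manip.read_state()["wrist_force"])
E
```

```text
clock: 29.95
eef_pos: [599.5, -11.7, 291.5]
eef_rot: [-1.571, -0.0, 0.067]
wrist_force: [0.3, 0.1, -1.1]
finger_gap: 19.3
clock: 30.45
eef_pos: [598.3, 6.9, 291.5]
eef_rot: [-1.571, -0.0, 0.067]
wrist_force: [0.6, -0.3, -1.0]
finger_gap: 19.7
[598.33843117   6.39746708 291.48062352] [ 0.30870875 -0.74193624 -2.62087107]
```

View pics/eye17.png

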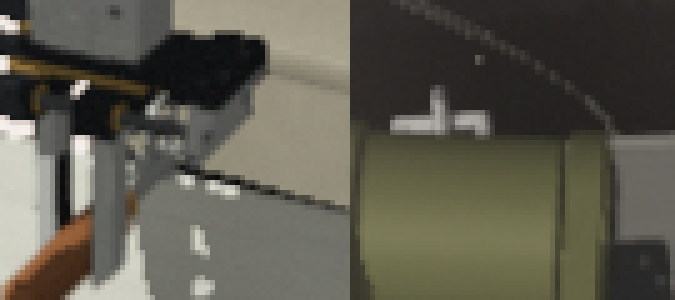

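```bash
python3 - <<'E'
import numpy as np
f=lambda t:np.array([-158*np.cos(t),-158*np.sin(t)])
for a,b in((1.832,1.2),(1.2,0.6),(0.6,0)):
    print(a,b,[list((f(a+(b-a)*i/10)-f(a)).round(0)) for i in range(1,11)])
E
```

```text
1.832 1.2 [[np.float64(-10.0), np.float64(-2.0)], [np.float64(-20.0), np.float64(-4.0)], [np.float64(-29.0), np.float64(-5.0)], [np.float64(-39.0), np.float64(-5.0)], [np.float64(-49.0), np.float64(-5.0)], [np.float64(-59.0), np.float64(-4.0)], [np.float64(-69.0), np.float64(-3.0)], [np.float64(-79.0), np.float64(-1.0)], [np.float64(-89.0), np.float64(2.0)], [np.float64(-98.0), np.float64(5.0)]]
1.2 0.6 [[np.float64(-9.0), np.float64(4.0)], [np.float64(-17.0), np.float64(8.0)], [np.float64(-25.0), np.float64(13.0)], [np.float64(-33.0), np.float64(18.0)], [np.float64(-41.0), np.float64(23.0)], [np.float64(-48.0), np.float64(30.0)], [np.float64(-55.0), np.float64(36.0)], [np.float64(-62.0), np.float64(43.0)], [np.float64(-68.0), np.float64(50.0)], [np.float64(-73.0), np.float64(58.0)]]
0.6 0 [[np.float64(-5.0), np.float64(8.0)], [np.float64(-10.0), np.float64(16.0)], [np.float64(-14.0), np.float64(25.0)], [np.float64(-17.0), np.float64(34.0)], [np.float64(-21.0), np.float64(43.0)], [np.float64(-23.0), np.float64(52.0)], [np.float64(-25.0), np.float64(61.0)], [np.float64(-26.0), np.float64(70.0)], [np.float64(-27.0), np.float64(80.0)], [np.float64(-28.0), np.float64(89.0)]]
```

```bash
python3 -m jog '[-10,-2,0,0,0,0,-20,-4,0,0,0,0,-29,-5,0,0,0,0,-39,-5,0,0,0,0,-49,-5,0,0,0,0,-59,-4,0,0,0,0,-69,-3,0,0,0,0,-79,-1,0,0,0,0,-89,2,0,0,0,0,-98,5,0,0,0,0]' 12 60
python3 - <<'E'
from h import *
P={n:manip.camera(n) for n in("scene","top")}
for n,p in P.items(): save(p,n+"18")
a=cv2.imread("pics/scene18.png")[80:200,200:360]; b=cv2.imread("pics/top18.png")[105:225,180:340]
z=lambda i,f:cv2.resize(i,None,fx=f,fy=f,interpolation=cv2.INTER_NEAREST)
cv2.imwrite("pics/eye18.png",np.vstack([z(a,5)])); cv2.imwrite("pics/eye18b.png",z(b,5))
print(manip.read_state()["eef_pos"],manip.read_state()["wrist_force"],manip.read_state()["moment"])
E
```

```text
clock: 31.38
eef_pos: [500.2, -0.5, 286.5]
eef_rot: [-1.571, -0.001, 0.066]
wrist_force: [2.8, -0.4, -2.9]
finger_gap: 19.6
[ 4.99877517e+02 -4.14714495e-01  2.86506780e+02] [ 0.51263585  0.00263866 -1.64876326] [0.00792419 0.00569322 0.00991534]
```

View pics/eye18.png

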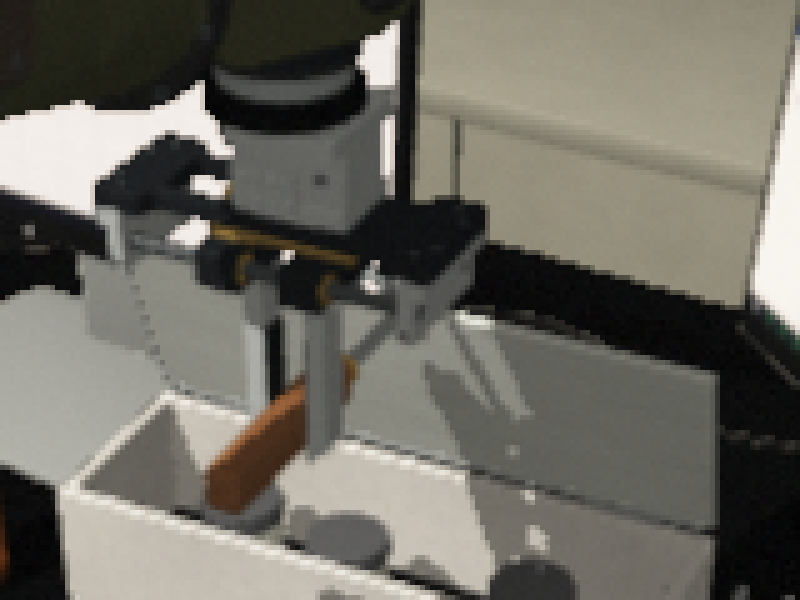

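View pics/eye18b.png

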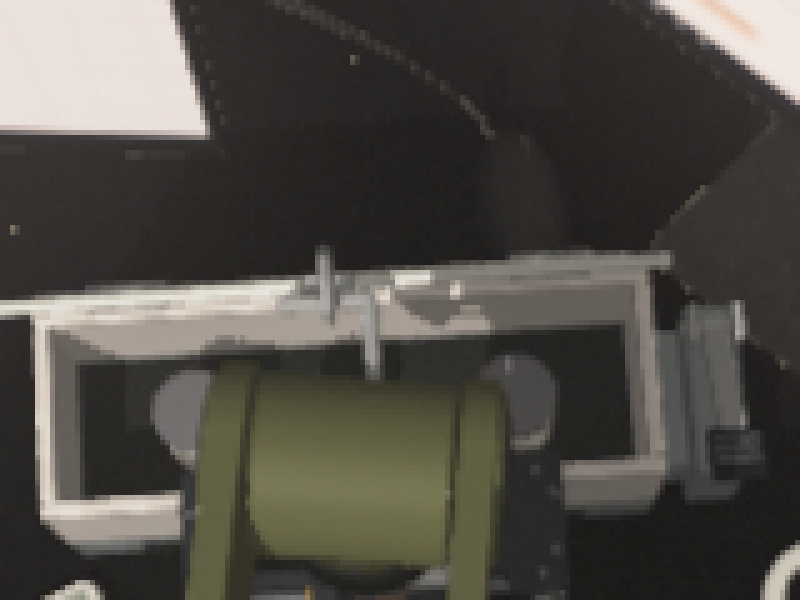

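```bash
python3 -m jog '[-9,4,0,0,0,0,-17,8,0,0,0,0,-25,13,0,0,0,0,-33,18,0,0,0,0,-41,23,0,0,0,0,-48,30,0,0,0,0,-55,36,0,0,0,0,-62,43,0,0,0,0,-68,50,0,0,0,0,-73,58,0,0,0,0]' 12 60
python3 - <<'E'
from h import *
P={n:manip.camera(n) for n in("scene","top")}
for n,p in P.items(): save(p,n+"19")
a=cv2.imread("pics/scene19.png")[80:230,180:380]; b=cv2.imread("pics/top19.png")[105:225,180:340]
z=lambda i,f:cv2.resize(i,None,fx=f,fy=f,interpolation=cv2.INTER_NEAREST)
cv2.imwrite("pics/eye19.png",np.vstack([z(a,4)])); cv2.imwrite("pics/eye19b.png",z(b,5))
print(manip.read_state()["eef_pos"],manip.read_state()["wrist_force"],manip.read_state()["moment"])
E
```

```text
clock: 32.32
eef_pos: [427.8, -5.2, 228.5]
eef_rot: [-1.571, -0.001, 0.067]
wrist_force: [-0.6, 0.4, 1.0]
finger_gap: 19.6
[427.08283953  -5.0686579  227.56386816] [ 0.24607842  0.62826083 -0.93650842] [ 0.06152739 -0.00390113 -0.05725327]
```

View pics/eye19.png

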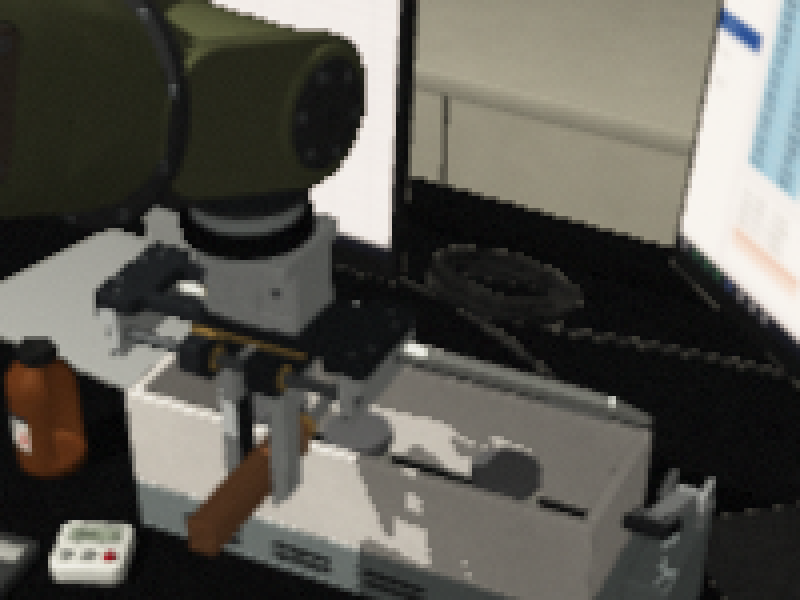

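View pics/eye19b.png

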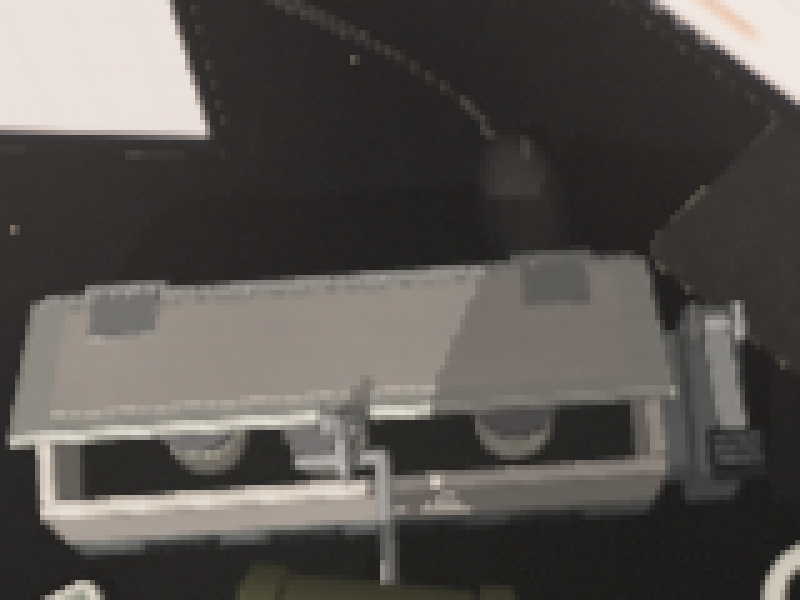

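```bash
python3 -m jog '[-5,8,0,0,0,0,-10,16,0,0,0,0,-14,25,0,0,0,0,-17,34,0,0,0,0,-21,43,0,0,0,0,-23,52,0,0,0,0,-25,61,0,0,0,0,-26,70,0,0,0,0,-27,80,0,0,0,0,-28,89,0,0,0,0]' 12 60
python3 - <<'E'
from h import *
P={n:manip.camera(n) for n in("scene","top")}
for n,p in P.items(): save(p,n+"20")
a=cv2.imread("pics/scene20.png")[80:230,180:380]; b=cv2.imread("pics/top20.png")[105:225,180:340]
z=lambda i,f:cv2.resize(i,None,fx=f,fy=f,interpolation=cv2.INTER_NEAREST)
cv2.imwrite("pics/eye20.png",np.vstack([z(a,4)])); cv2.imwrite("pics/eye20b.png",z(b,5))
print(manip.read_state()["eef_pos"],manip.read_state()["wrist_force"],manip.read_state()["moment"])
E
```

```text
clock: 33.25
eef_pos: [399.7, -6.9, 138.5]
eef_rot: [-1.571, 0.0, 0.067]
wrist_force: [-0.3, -0.4, 0.4]
finger_gap: 19.5
[399.06338816  -6.83843895 138.04299348] [ 1.07759603 -0.12422103 -1.78675087] [0.00975011 0.0347262  0.05601222]
```

View pics/eye20.png

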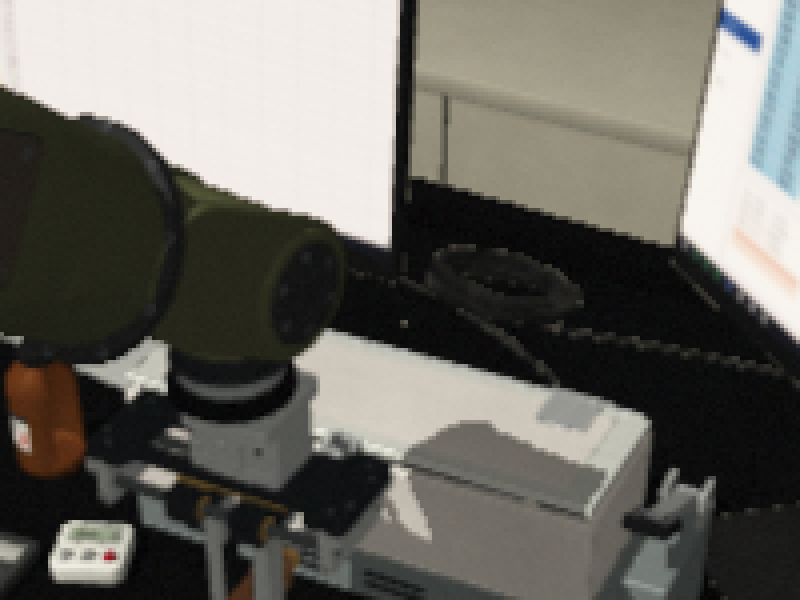

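View pics/eye20b.png

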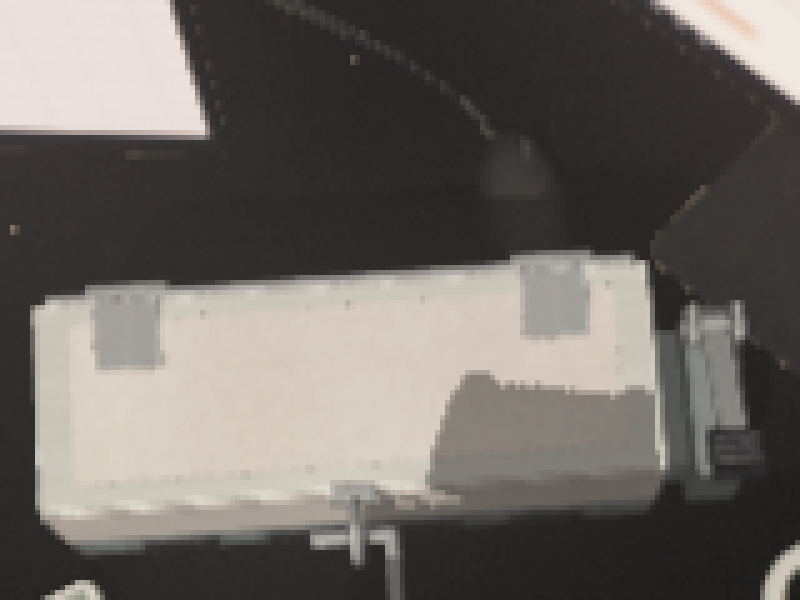

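```bash
python3 -m jog '[0,4,0,0,0,0,0,7,0,0,0,0,0,9,0,0,0,0,0,11,0,0,0,0,0,12,0,0,0,0,0,12,0,0,0,0]' 12 60
python3 - <<'E'
from h import *
P={n:manip.camera(n) for n in("scene",)}
for n,p in P.items(): save(p,n+"21")
a=cv2.imread("pics/scene21.png")[150:250,200:350]
z=lambda i,f:cv2.resize(i,None,fx=f,fy=f,interpolation=cv2.INTER_NEAREST)
cv2.imwrite("pics/eye21.png",z(a,5))
print(manip.read_state()["eef_pos"],manip.read_state()["wrist_force"],manip.read_state()["moment"])
E
```

```text
clock: 33.85
eef_pos: [400.1, -6.9, 127.7]
eef_rot: [-1.571, -0.001, 0.067]
wrist_force: [-1.0, 0.1, 2.6]
finger_gap: 19.8
[400.09828639  -6.9215801  127.81625571] [-1.12695189 -0.48212994  3.38481941] [ 0.17179916 -0.49938556 -0.0075577 ]
```

View pics/eye21.png

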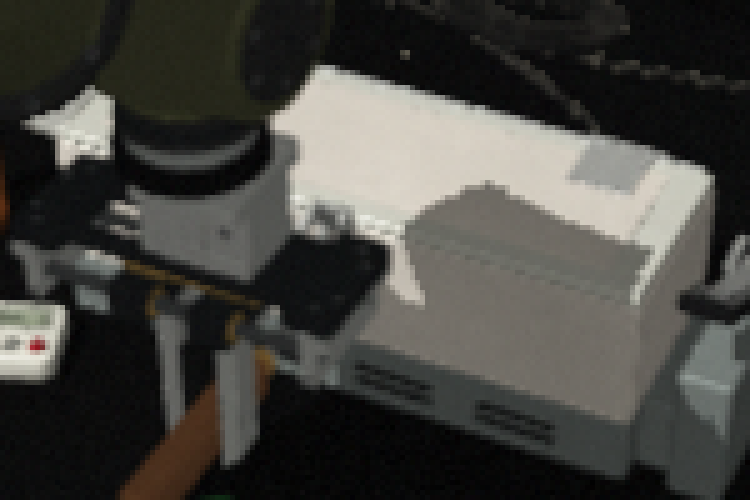

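```bash
python3 -m jog '[0,1,0,0,0,0,0,2,0,0,0,0,0,2,0,0,0,0,0,2,0,0,0,0]' 12 60
python3 - <<'E'
from h import *
P={n:manip.camera(n) for n in("scene","top","wrist")}
for n,p in P.items(): save(p,n+"22")
a=cv2.imread("pics/scene22.png")[190:220,250:350]; b=cv2.imread("pics/top22.png")[195:235,220:280]
z=lambda i,f:cv2.resize(i,None,fx=f,fy=f,interpolation=cv2.INTER_NEAREST)
cv2.imwrite("pics/eye22.png",z(a,8));cv2.imwrite("pics/eye22b.png",z(b,8))
print(manip.read_state()["eef_pos"],manip.read_state()["wrist_force"],manip.read_state()["moment"])
c,s=np.cos(.068),np.sin(.068)
for y in(188,0,-188):
  q=np.array([634.8-c*63-s*y,30.5-s*63+c*y]); print(y,[proj(P["scene"],[q[0],q[1],z]).round(1) for z in(131,139)],[proj(P["top"],[q[0],q[1],z]).round(1) for z in(131,139)])
E
```

```text
clock: 34.23
eef_pos: [399.9, -6.9, 125.5]
eef_rot: [-1.571, -0.0, 0.067]
wrist_force: [-1.1, 0.9, 3.7]
finger_gap: 19.9
[399.86361114  -6.90358336 125.56260261] [ 0.0183734  -0.51538189  3.34526255] [ 0.18144782 -0.64263282  0.03378007]
188 [array([211.5, 176.5]), array([211.2, 174.3])] [array([187.7, 207.4]), array([187.1, 206.9])]
0 [array([266.2, 192.9]), array([266.2, 190.7])] [array([250.2, 203.1]), array([250. , 202.5])]
-188 [array([327. , 211.1]), array([327.2, 208.8])] [array([312.4, 198.8]), array([312.6, 198.2])]
```

View pics/eye22.png

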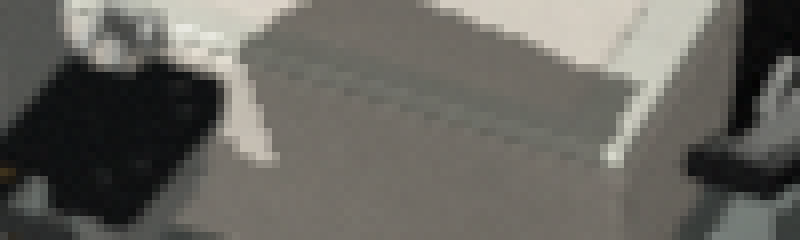

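View pics/eye22b.png

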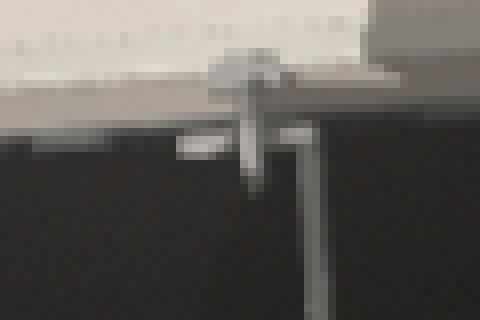

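View pics/wrist22.png

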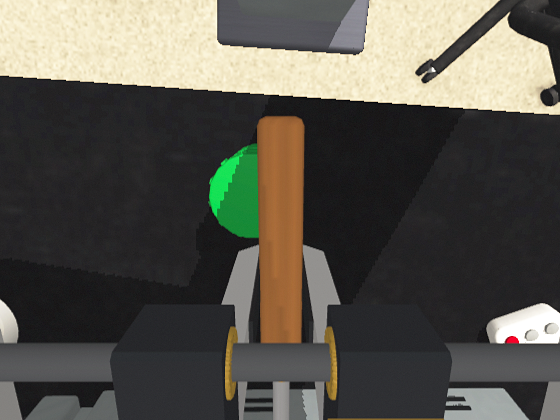

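```bash
python3 -m jog '[0,-5,0,0,0,0,0,-10,0,0,0,0,0,-12,0,0,0,0,0,-12,-10,0,0,0,0,-12,-20,0,0,0,0,-12,-30,0,0,0,0,-12,-40,0,0,0,0,-12,-50,0,0,0,0,-12,-60,0,0,0,0,-12,-70,0,0,0]' 12 60
python3 - <<'E'
from h import *
P={n:manip.camera(n) for n in("scene","top")}
s_=manip.read_state();print(s_["eef_pos"],s_["wrist_force"])
for n,p in P.items(): 
  save(p,n+"23")
  for nm,v in(("corner",0),("tip",45)):
    X=np.array(s_["eef_pos"])+rot(s_["eef_rot"])@[146,3.6,v]; print(n,nm,X.round(1),proj(p,X).round(1))
a=cv2.imread("pics/scene23.png")[170:290,200:360]; b=cv2.imread("pics/top23.png")[150:270,200:360]
z=lambda i,f:cv2.resize(i,None,fx=f,fy=f,interpolation=cv2.INTER_NEAREST)
cv2.imwrite("pics/eye23.png",z(a,5));cv2.imwrite("pics/eye23b.png",z(b,5))
E
```

```text
clock: 35.22
eef_pos: [404.4, -78.0, 137.4]
eef_rot: [-1.571, 0.0, 0.066]
wrist_force: [0.4, 0.6, -1.4]
finger_gap: 19.3
[404.52049059 -78.11258245 137.42243397] [-0.16814134  0.37685424 -2.3109425 ]
scene corner [550.2 -68.6 133.8] [291.3 206.5]
scene tip [547.3 -23.7 133.8] [276.8 202. ]
top corner [550.2 -68.6 133.8] [281.7 209.9]
top tip [547.3 -23.7 133.8] [266.7 210.9]
```

View pics/eye23.png

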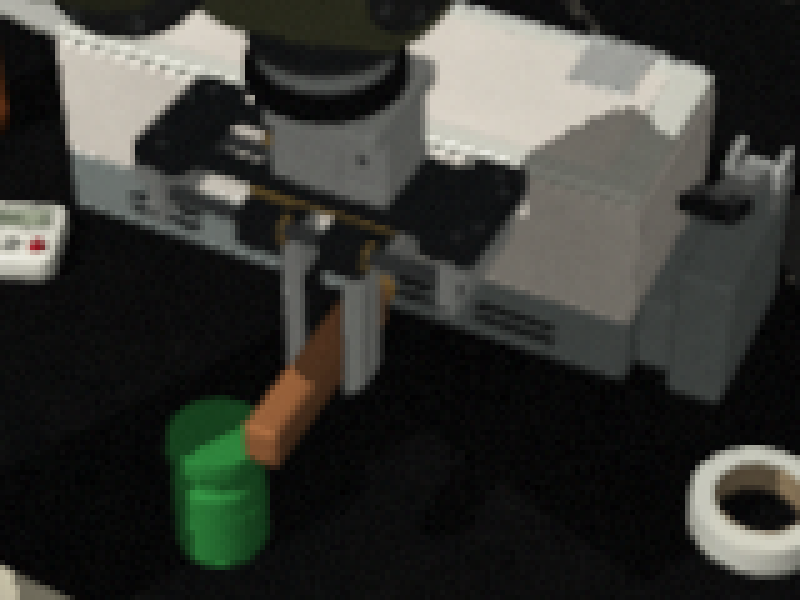

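View pics/eye23b.png

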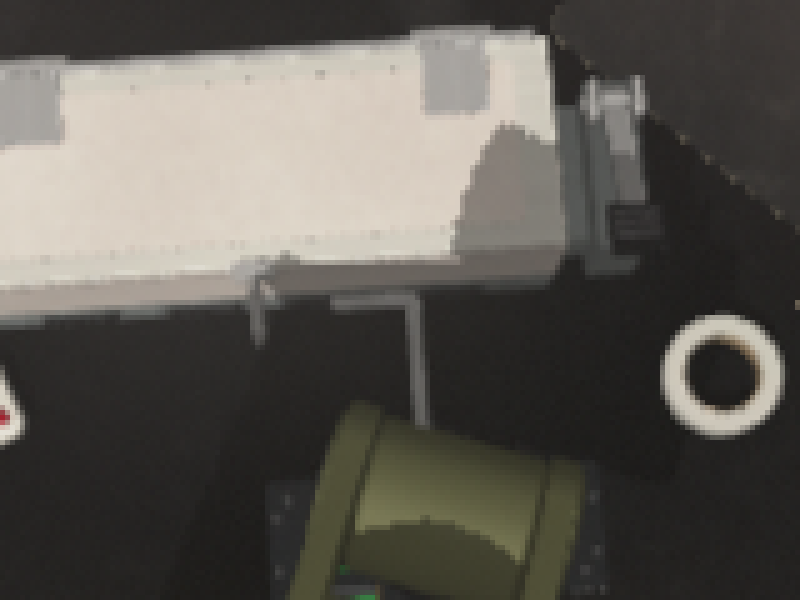

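```bash
python3 -m jog '[0,-35,0,0,0,0,0,-70,0,0,0,0,0,-100,0,0,0,0,2,-100,-30,0,1,0,4,-100,-70,0,2.5,0,6,-100,-110,0,4,0,8,-100,-150,0,5.5,0,11,-100,-190,0,6.7,0,11,-100,-230,0,6.7,0,11,-100,-270,0,6.7,0]' 12 60
python3 -c "
from h import *
print(to(435.5,-380.5,100,-0.05))"
```

```text
clock: 36.15
eef_pos: [433.3, -347.2, 237.2]
eef_rot: [-1.57, 0.0, -0.05]
wrist_force: [0.4, 0.4, -0.5]
finger_gap: 19.7
[array([  3.9, 137.2, -33.2]), array([-0., -0., -0.])]
```

```bash
python3 -m jog '[2,0,-20,0,0,0,3,0,-33,0,0,0,3,30,-33,0,0,0,3,65,-33,0,0,0,3,100,-33,0,0,0,3,130,-33,0,0,0,3,137,-33,0,0,0,3,137,-33,0,0,0,3,137,-33,0,0,0,3,137,-33,0,0,0]' 12 60
python3 - <<'E'
from h import *
print(to(435.5,-380.5,53.6,-0.05), manip.read_state()["eef_pos"])
P={n:manip.camera(n) for n in("scene","top","wrist")}
for n,p in P.items(): save(p,n+"24")
a=cv2.imread("pics/scene24.png")[220:350,320:440]
z=lambda i,f:cv2.resize(i,None,fx=f,fy=f,interpolation=cv2.INTER_NEAREST)
cv2.imwrite("pics/eye24.png",z(a,4))
E
```

```text
clock: 36.98
eef_pos: [435.6, -379.2, 102.7]
eef_rot: [-1.573, -0.002, -0.05]
wrist_force: [0.6, -0.5, -1.2]
finger_gap: 19.5
[array([-0.2, 49.1, -1.2]), array([0.1, 0. , 0.1])] [ 435.63832866 -379.17687432  102.72050126]
```

View pics/eye24.png

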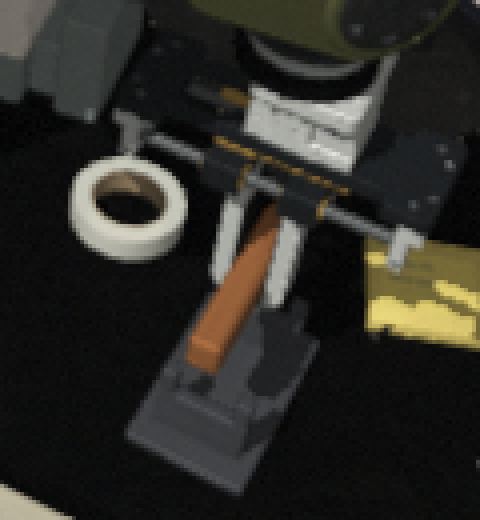

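View pics/wrist24.png

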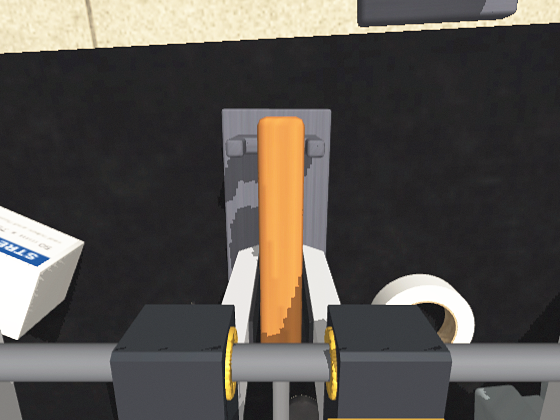

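Aligned over the rest with the handle level. Lowering into the saddles, then releasing.

```bash
python3 -m jog '[0,15,-1,0,0,0,0,28,-1,0,0,0,0,38,-1,0,0,0,0,43,-1,0,0,0,0,46,-1,0,0,0,0,48,-1,0,0,0,0,49,-1,0,0,0,0,49,-1,0,0,0]' 12 60
python3 -c "
from h import *
print(manip.read_state()['eef_pos'])"
```

```text
clock: 37.8
eef_pos: [435.0, -379.7, 53.5]
eef_rot: [-1.571, -0.0, -0.05]
wrist_force: [-5.5, 5.7, 16.3]
finger_gap: 19.9
[ 435.01748995 -379.6769208    53.52803424]
```

```bash
python3 -m jog '[0,-1,0,0,0,0,0,-1,0,0,0,0]' 12 20
python3 -m jog '[0,0,0,0,0,0,0,0,0,0,0,0,0,0,0,0,0,0,0,0,0,0,0,0,0,0,0,0,0,0,0,0,0,0,0,0]' 55 20
python3 -m jog '[0,-35,0,0,0,0,0,-70,0,0,0,0,0,-110,0,0,0,0,0,-150,0,0,0,0,0,-150,0,0,0,0]' 55
python3 - <<'E'
from h import *
P={n:manip.camera(n) for n in("scene","wrist")}
for n,p in P.items(): save(p,n+"25")
print(manip.read_state()["eef_pos"],manip.read_state()["eef_rot"],to(588,-205,210,0.067))
p=P["wrist"]
for t in ("pole_grip","hook","pole_rest"): 
  for r in manip.tip_of(t,p): print(t,r["score"],r["xy"],atz(p,r["xy"],50 if t!="pole_rest" else 0))
E
```

```text
clock: 37.97
eef_pos: [435.2, -379.9, 53.5]
eef_rot: [-1.572, -0.001, -0.05]
wrist_force: [-1.6, 1.9, 8.5]
finger_gap: 19.8
clock: 38.47
eef_pos: [434.8, -379.5, 52.4]
eef_rot: [-1.571, 0.0, -0.05]
wrist_force: [-0.6, -0.5, 0.0]
finger_gap: 54.1
clock: 38.88
eef_pos: [436.5, -381.1, 210.7]
eef_rot: [-1.578, -0.009, -0.05]
wrist_force: [-0.2, -0.2, 1.4]
finger_gap: 55.3
[ 435.076311   -379.81254149  203.81036771] [-1.57273061 -0.00214388 -0.05004997] [array([144. ,  -6.2, 182.2]), array([ 0.1, -6.7,  0.1])]
pole_grip 0.57 [281.6, 180.8] [ 417.99231065 -379.56786796   50.        ]
pole_grip 0.19 [278.4, 173.3] [ 411.15516272 -382.04749257   50.        ]
hook 0.97 [304.6, 342.7] [ 585.16954599 -364.64653229   50.        ]
pole_rest 0.7 [276.6, 171.7] [ 417.99598353 -384.78583843    0.        ]
```

View pics/wrist25.png

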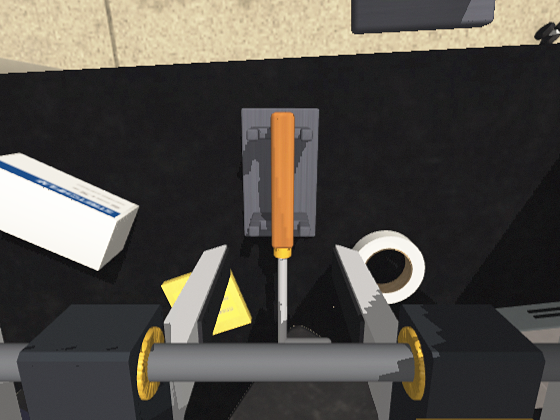

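View pics/scene25.png

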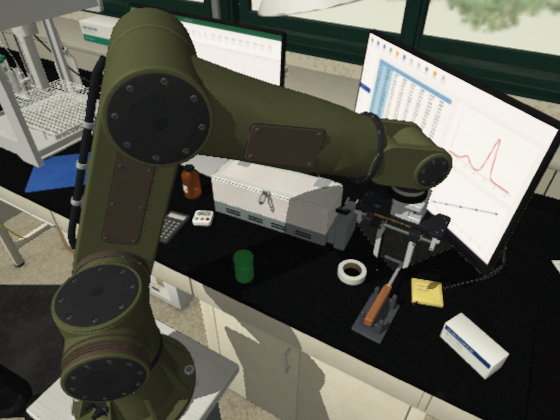

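```bash
python3 -m jog '[30,-5,36,0,-2,0,60,-5,72,0,-4,0,90,-5,108,0,-6.7,0,120,-5,145,0,-6.7,0,142,-5,183,0,-6.7,0,142,-5,183,0,-6.7,0,142,-5,183,0,-6.7,0,142,-5,183,0,-6.7,0]' 0 30
python3 - <<'E'
from h import *
p=manip.camera("wrist"); save(p,"w26"); print(manip.read_state()["eef_pos"],to(588,-203.5,180,0.067))
print(proj(p,[590,-203.5,151]))
E
```

```text
clock: 39.8
eef_pos: [585.9, -202.7, 205.8]
eef_rot: [-1.57, 0.002, 0.069]
wrist_force: [-1.0, -0.3, 0.6]
finger_gap: 5.1
[ 585.36953853 -203.80896316  206.16798969] [array([ 2.7, 26.2,  0.1]), array([-0. ,  0. , -0.1])]
[279.01502844 246.67872147]
```

View pics/w26.png

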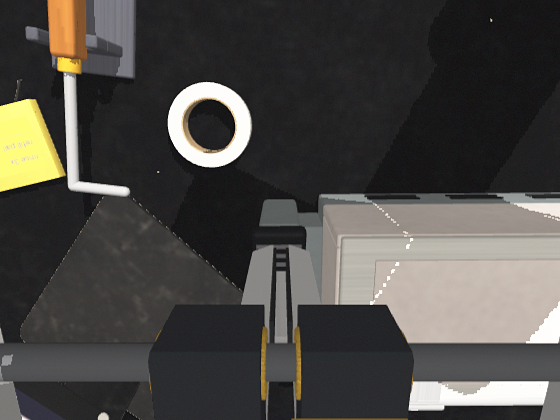

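```bash
python3 -m jog '[0,15,0,0,0,0,1,30,0,0,0,0,0,36,0,0,0,0,-1,42,0,0,0,0,-2,48,0,0,0,0,-4,54,0,0,0,0,-6,60,0,0,0,0,-7,66,0,0,0,0,-8,71,0,0,0,0,-8,74,0,0,0,0]' 0 30
python3 -m jog '[0,1,0,0,0,0,0,2,0,0,0,0,0,2,0,0,0,0,0,2,0,0,0,0]'
```

```text
clock: 40.68
eef_pos: [577.1, -204.5, 132.7]
eef_rot: [-1.57, 0.001, 0.066]
wrist_force: [-8.6, 0.3, 21.3]
finger_gap: 0.8
clock: 41.02
eef_pos: [577.2, -204.6, 132.8]
eef_rot: [-1.571, 0.001, 0.067]
wrist_force: [-11.9, 1.7, 17.3]
finger_gap: 0.5
```

Tips at 110.7 mm with a hard stop: the lever is fully down. Retreating to look.

```bash
python3 -m jog '[0,-30,0,0,0,0,0,-70,0,0,0,0,-40,-105,0,0,0,0,-80,-105,20,0,0,0,-120,-105,40,0,0,0,-160,-105,80,0,0,0,-190,-105,120,0,0,0,-190,-105,160,0,0,0,-190,-105,200,0,0,0,-190,-105,200,0,0,0]' 30
python3 -m jog '[0,0,0,0,0,0,0,0,0,0,0,0,0,0,0,0,0,0,0,0,0,0,0,0,0,0,0,0,0,0]'
python3 - <<'E'
from h import *
P={n:manip.camera(n) for n in("scene","top","wrist")}
for n,p in P.items(): save(p,n+"27")
print(manip.read_state()["eef_pos"])
a=cv2.imread("pics/scene27.png"); cv2.imwrite("pics/s27z.png",cv2.resize(a[130:350,170:440],None,fx=2.7,fy=2.7,interpolation=cv2.INTER_CUBIC))
a=cv2.imread("pics/top27.png"); cv2.imwrite("pics/t27z.png",cv2.resize(a[120:280,140:420],None,fx=2.8,fy=2.8,interpolation=cv2.INTER_CUBIC))
E
```

```text
clock: 41.85
eef_pos: [373.3, -15.4, 236.6]
eef_rot: [-1.571, -0.001, 0.067]
wrist_force: [1.1, -0.2, 0.4]
finger_gap: 29.9
clock: 42.27
eef_pos: [375.0, -18.3, 236.3]
eef_rot: [-1.571, 0.001, 0.065]
wrist_force: [-0.8, -0.8, 0.0]
finger_gap: 29.9
[374.9172287  -18.03454403 236.35522906]
```

View pics/s27z.png

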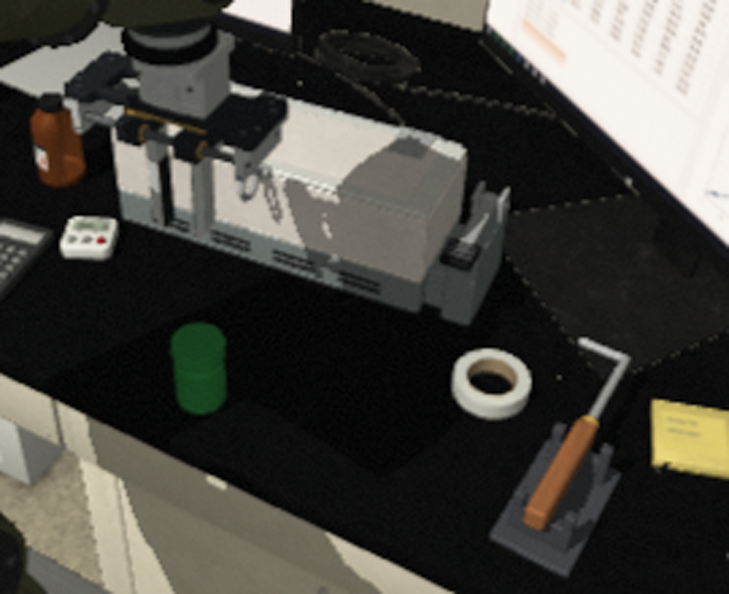

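View pics/t27z.png

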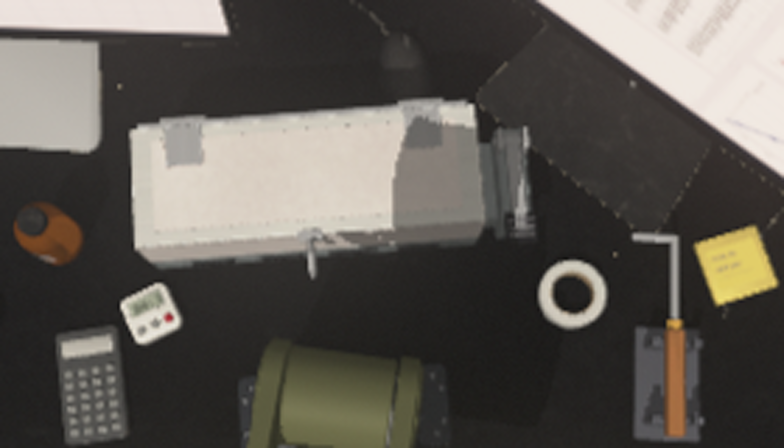

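```bash
python3 -c "
from cell import manip
print(manip.sign_off())"
```

```text
the job is handed in; nothing more can be done
None
```

The job is handed in, finished at about 42 s of the 200 s. No verdict came back.

- **Jars:** I pressed home the lids of the three jars present. Each lid stopped hard at 70 mm under 11–16 N. I stood all three jars in the store. While I worked, the middle jar was nudged to about (-16, +17) mm in the store's frame. The other two sat near (-9, -102) and (-7, +90) mm. All three were upright and within limits when last seen, before the hatch went down.
- **Hatch:** I put the hook pole's prong through the eye and swung the hatch down with the pole only. In the last close-up the panel's front corner sat where a shut hatch should put it, within about a pixel.
- **Lever:** I pressed it until it stopped hard with the fingertips at 111 mm. In the last pictures it was still down after the fingers had left it.
- **Pole:** It lies back in its rest, the same way round. The detector put its middle at (418, -380) mm, the same as at the start.
- **Other things:** The timer, tape roll, bottle, calculator and green look-alike show no shift in the last pictures, and the arm is clear of everything.

None of the checks failed. The lid, hatch and lever states come from heights, forces and pictures, since the joints give no direct reading.

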